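# Unlock the slide rule drawer and hold the bolt back

## Task

Turn the petal-shaped dust shutter on the drawer's lock one click anticlockwise so that its gap uncovers the keyhole, then take the key from its wooden block, push it fully home in the keyhole (its pins are sticky, so wiggle it if it catches) and turn it a quarter turn clockwise to draw the brass bolt back. Finish holding the key there in the gripper, turned against its return spring with the bolt drawn, and do not let go; leave the small things lying in the drawer where they are.

Things in the scene. Friction and masses are not known exactly. Their poses are not given: they have to be found in the camera images.
- drawer: Shallow fixed drawer 260 x 400 x 70 mm, dented steel flap to the robot. Origin under its centre; x away from the flap, y left, z up. In its left front corner a steel lock case with a flat deck, 125 x 140 mm, centre x -62, y +120, top 72 mm above the table, no wall higher. Bolt and guides lie on the deck's -y edge, 15 mm high (19 mm at the flap).
- keyhole (a point): Centre of the keyhole mouth on the deck top, drawer x -62, y +110 mm; axes as the drawer's. Slot straight down, 21 mm along x, 8.5 mm along y, 2 mm chamfers, through an 8 mm plate; under it the plug's slot, 20.2 x 6.8 mm. Two sticky pins, 14 and 19 mm below the deck, catch the tip: 7 to 15 N pushes past, yaw wiggles of 0.08 rad help. The key turns only within 2 mm of home.
- shutter_grip (a point): On the shutter's axis, 17 mm above the deck, in its black bar knob (30 mm long, 10 thick, 5 to 23 mm above the deck). Axis 32 mm from the keyhole, to drawer +y. Steel rosette 4 mm thick, 1 mm over the deck: five petals of radius 13 mm on a 32 mm circle, one of six missing (the gap). Site x turns with it; the bar lies 0.524 rad anticlockwise of point x, its -x end towards the gap.
- shutter (a joint): Shutter angle, rad, growing anticlockwise from above; shutter_grip x is along drawer x at 0. Detents every 1.047. Starts in the detent at 0, a petal over the keyhole, the gap one click short; at 1.047 the gap is over the keyhole and the bar points at it. About 0.05 Nm takes it past a click; then it pulls into the detent and stays.
- plug (a joint): Angle of the lock plug, rad, growing clockwise from above; 0 at rest (slot along keyhole x), stop at 1.62, a quarter turn is 1.57. A spring, up to 0.07 Nm, turns it back if the key is let go. The key has about 0.1 rad of play in the plug and must turn that much further.
- bolt (a joint): Travel of the brass bolt (a 9 mm rod on the deck whose nose sits in a keeper on the flap), m, growing as it is drawn back away from the flap; moved by the plug, 0 at rest, 0.020 at a quarter turn.
- key: Steel key 90 mm long, 60 g, upright, loose in its block. Origin at the tip (bottom) on its axis, z up. From the tip: flat bit 18 mm wide (x), 5 thick (y), 12 high, tip rounded; shank 7 mm thick; collar 18 mm across, 22 to 26 mm up, stops on the deck when home (tip 22 mm below the deck); shank 8 mm thick; flat bow 60 to 90 mm up, 28 wide (x), 10 thick (y), gripped by its thickness. Symmetric.
- keyblock: Fixed wooden block 70 x 70 x 40 mm high, origin under its centre, slot along its x. The key stands at its centre with its x along the block's, collar on the block's top, so the key comes out straight up by more than 22 mm.
- stopwatch: Bystander: black stopwatch, 44 mm across, 14 mm high, lying in the drawer; origin centre of underside.
- mass0: Bystander: brass slotted mass, 40 mm across, 12 mm high, in the drawer; origin centre of underside.
- mass1: Bystander: brass slotted mass, 32 mm across, 9 mm high, in the drawer; origin centre of underside.
- sharpener: Bystander: plastic pencil sharpener 28 x 18 x 12 mm, in the drawer; origin centre of underside.
Things that resemble listed ones, but are neither listed nor needed, are in the scene too. Several things have the shape of the key; the one meant has the colours described above.

How it is judged:
By the outcome, as a careful person would: the job done as asked, in the order asked, and still so for the second after the job is handed in, while the arm keeps its last pose, push and grip.
It also fails if it takes over 64 s, if anything falls off the work surface, if the arm or the gripper's body presses on something with over 40 N, if the wrist force passes 120 N, or if a joint passes its speed limit or range.

## Robot

A 6-joint arm with a two-finger parallel gripper is mounted at the origin on the work surface. World frame = base frame: x ahead of the robot, y to its left, z up, the work surface at z = 0. Lengths are in m, angles in rad, forces in N, time in s.
With the tool pointing down it reaches from about 0.35 to 0.975 m from the base axis. Payload 4.9 kg.
Tool frame: the origin (TCP) lies midway between the tips of the shut fingers; the grasp point (between the pads) lies manip.grip_depth behind it (manip.grip_depth is the distance from the TCP to the grasp point, in m); z points along the fingers, x is the direction in which the jaws open and shut, and the axes are right-handed (so a half turn about z gives the same grasp; the last joint's range is limited). The gripper opens to 85 mm and grips with 20 to 120 N. Pads are 22 mm wide; open, the fingers measure 114 mm over their backs; the gripper's body (76 mm by 85 mm) begins 54 mm behind the grasp point. The pads swing forward as they close: fully open they stand 13 mm farther back than shut.
Start: joints at [-1.25, 0.053, 1.613, -0, 1.476, -0.119], TCP at [0.266, -0.566, 0.231] pointing down, gripper open.
Joint ranges: [-3.01, 3.01], [-1.01, 2.22], [0.06, 2.58], [-1.02, 4.17], [0.09, 2.62], [-3.14, 3.14]. Speed limits (rad/s): [2.57, 2.57, 3.14, 3.14, 3.14, 3.14].

## Interface

Orientations are given as a unit quaternion [w, x, y, z].
In Python, from plant import state, grab_frame, ticket, manip gives the robot as it stands.
- The arm moves only by the tool carry_out, never from a script. Its argument "moves" is a list that holds one entry, the list of rows, each a list of 7 numbers: the turn, a rotation vector about the tool's x, y, z each as a share of 5 degrees, from -1 to 1, then the shift along the tool's x, y, z each as a share of 0.04 m, from -1 to 1, then the gripper command: -1 is shut, 1 is fully open, values between are in proportion. A call has 1 to 8 rows; each row shifts and turns the commanded pose from where the row before left it, along the tool's axes as they then stand; what a row does not reach is not made up. A row lasts 1/12 s, in which the tool goes at most 41.7 mm and 7.16 degrees, less where a joint would pass 70% of its speed; a pose out of reach is approached as far as the arm can. A call with a number of a shift or a turn outside -1 to 1 is refused whole. A call with a gripper value outside its range is refused whole. The fingers move at their own pace and stop on an object; the grip force is fixed at half the most. Time passes only in rows, so rows that do not move let the fingers close. It gives the time, the measured TCP pose, the force and the opening at its end, in the units of the state.
- state(): the state, without advancing time (a new reading comes with each control period).
- grab_frame(name): name is "scene" or "top"; returns a dict with "frame" (480x640x3 uint8, red, green, blue), "z_map" (480x640 float32, m along the optical axis (not along the pixel's ray), 0 where there is no reading), "K" (3x3 intrinsics, pixels), "k1" (the pictures are not rectified: a ray, as slopes to the right and down, at radius r is drawn at 1 + k1 r^2 times it, then the intrinsics apply), "world_from_camera" (4x4, takes a point from camera to world coordinates). Camera axes: x right, y down, z forward; pixel columns grow to the right and rows downward; lengths in m; the calibration is good to about 2 mm. A picture is of the moment at which its call begins.
- ticket.job_done(): hands the job in, once; it reports no verdict.
The state is a dict: "time": time; "joint_pos": joint angles; "joint_vel": joint speeds; "joint_efforts": joint torques, N m; "tool_pos": TCP position; "tool_rot": TCP orientation; "contact_force": force on the tool from outside, world axes, zero at the start; "ft_torque": the same for the moment, N m; "gripper_width": opening from 0.0 (shut) to 1.0 (fully open).
Only numpy, scipy, OpenCV 4.12 (cv2) and the standard library are available. Lean on these libraries where they do the work, as an engineer would, in place of code of your own. Each camera call takes 0.05 s, during which the arm holds its last target.

## Working session

There is one attempt and no reset: what is moved stays moved. The work goes in short steps, Python scripts to look and compute and a tool call to move; the robot and the scene stay as the last step left them, time stands still between calls to the robot, and variables do not carry over. Pictures are saved under pics/ and viewed, and the job is handed in when it is done.

Besides the shell and the picture viewer there is one more tool, called after "Call:" as name(argument=value, ...), one argument or row to a line, values as JSON. carry_out: Moves the arm, as the interface text tells. Shift numbers are shares of 0.04 m and turn numbers shares of 5 degrees, none past 1 either way. Its arguments: {"type":"object","properties":{"moves":{"type":"array"}},"required":["moves"]}

```bash
ls; mkdir -p pics; python3 - <<'E'
from plant import state, grab_frame, ticket, manip
import cv2, numpy as np
print(state()); print({k:getattr(manip,k) for k in dir(manip) if not k.startswith('_')})
for n in ("scene","top"):
    f=grab_frame(n); cv2.imwrite(f"pics/{n}0.png",f["frame"][:,:,::-1]); np.savez(f"pics/{n}0.npz",**{k:np.array(v) for k,v in f.items()})
    print(n,f["K"],f["k1"],f["world_from_camera"])
E
```

```text
pics
{'time': 0.0, 'joint_pos': array([-1.24999520e+00,  5.33537660e-02,  1.61429279e+00, -9.89382136e-06,
        1.47599233e+00, -1.19037334e-01]), 'joint_vel': array([-1.76896568e-04, -1.43526357e-03,  7.82397946e-04,  1.92764682e-03,
       -2.47756253e-05, -1.95229361e-04]), 'joint_efforts': array([-4.67376067e-04, -3.93671966e+01, -3.70179749e+01, -1.13061001e-04,
        6.93050111e-03,  6.14847224e-06]), 'tool_pos': array([ 0.26590045, -0.56493049,  0.23006566]), 'tool_rot': array([-6.43099369e-04,  8.44331887e-01, -5.35819575e-01, -7.95746810e-04]), 'contact_force': array([-0.58819826,  0.55920184, -0.64653972]), 'ft_torque': array([-0.05282095, -0.02872746, -0.00945409]), 'gripper_width': 1.0033365985587368}
{'IKError': <class 'plant.IKError'>, 'grip_depth': 0.0187}
scene [[441.7636512    0.         319.60924583]
 [  0.         441.7636512  240.89446779]
 [  0.           0.           1.        ]] -0.03406451025381724 [[ 0.75867085  0.48089126 -0.43950215  0.89811423]
 [ 0.65137586 -0.57165215  0.49892215 -0.55136248]
 [-0.01131505 -0.66479878 -0.74693678  0.75666678]
 [ 0.          0.          0.          1.        ]]
top [[435.72032656   0.         329.6980331 ]
 [  0.         435.72032656 240.61945888]
 [  0.           0.           1.        ]] -0.07810931414602067 [[ 0.01940728 -0.9839309   0.17749179  0.38632433]
 [-0.99874941 -0.02725988 -0.04191082 -0.07904754]
 [ 0.04607576 -0.17645645 -0.98322945  0.94113576]
 [ 0.          0.          0.          1.        ]]
```

View pics/scene0.png

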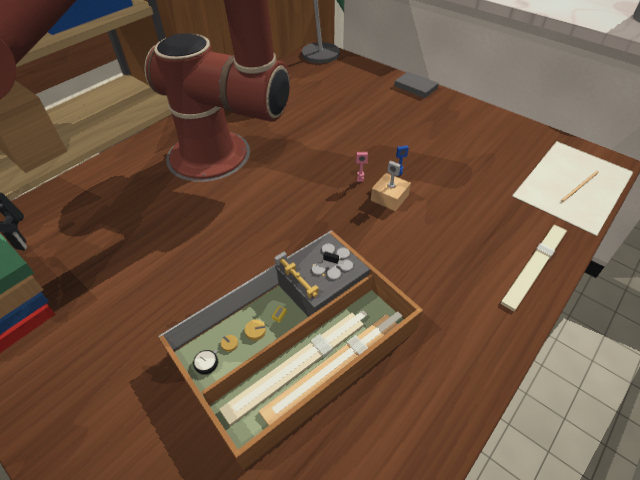

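View pics/top0.png

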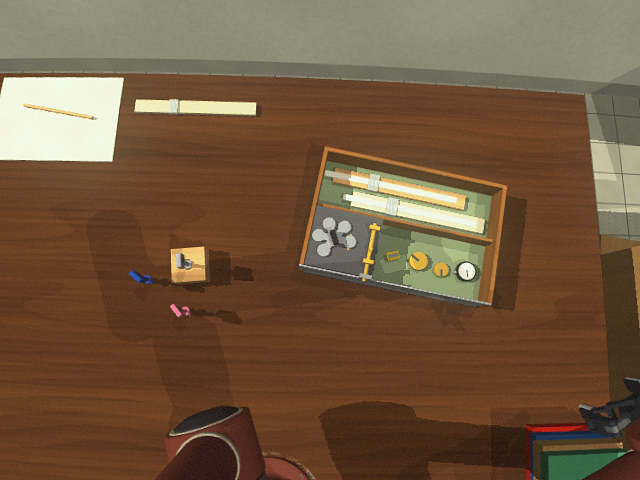

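The scene view shows the drawer (lock case about (320,268)) and the steel key in its block at about (392,180), with pink and blue decoys next to it. The top view shows the rosette at about (334,237) and the key block at about (189,265). Next I zoom in.

```bash
cat > h.py <<'E'
import cv2, numpy as np
def load(n): 
    d=np.load(f"pics/{n}.npz"); return {k:d[k] for k in d.files}
def save(n,f):
    cv2.imwrite(f"pics/{n}.png",f["frame"][:,:,::-1]); np.savez(f"pics/{n}.npz",**{k:np.array(v) for k,v in f.items()})
def slopes(f,uv):
    K=f["K"]; d=np.array([float(f["k1"]),0,0,0,0])
    return cv2.undistortPoints(np.array(uv,float).reshape(-1,1,2),K,d).reshape(-1,2)
def rays(f,uv):
    s=slopes(f,uv); T=f["world_from_camera"]
    d=np.c_[s,np.ones(len(s))]@T[:3,:3].T
    return T[:3,3],d
def onplane(f,uv,z):
    o,d=rays(f,uv); return o+d*((z-o[2])/d[:,2])[:,None]
def bydepth(f,uv):
    o,d=rays(f,uv); uv=np.array(uv).reshape(-1,2).round().astype(int)
    return o+d*f["z_map"][uv[:,1],uv[:,0]][:,None]
def cloud(f):
    v,u=np.mgrid[:480,:640]; uv=np.c_[u.ravel(),v.ravel()]
    return bydepth(f,uv).reshape(480,640,3)
def tri(f1,uv1,f2,uv2):
    o1,d1=rays(f1,uv1);o2,d2=rays(f2,uv2);d1=d1[0];d2=d2[0]
    t=np.linalg.lstsq(np.c_[d1,-d2],o2-o1,rcond=None)[0]
    a=o1+d1*t[0];b=o2+d2*t[1]; return (a+b)/2,np.linalg.norm(a-b)
def crop(f,x0,y0,x1,y1,s,name):
    cv2.imwrite(f"pics/{name}.png",cv2.resize(f["frame"][y0:y1,x0:x1,::-1],None,fx=s,fy=s,interpolation=cv2.INTER_CUBIC))
E
python3 - <<'E'
from h import *
s=load("scene0");t=load("top0")
a=cv2.resize(s["frame"][235:315,260:380],None,fx=6.6,fy=6.6,interpolation=2)
crop(s,260,230,380,320,6.6,"c1");crop(t,290,195,400,285,6.6,"c2")
crop(s,340,135,430,215,6.6,"c3");crop(t,120,235,220,325,6.6,"c4")
for n,f in(("s",s),("t",t)):
    c=cloud(f); print(n,f["z_map"].min(),f["z_map"].max())
    pts=[(390,190),(392,168),(330,270),(340,265)] if n=="s" else [(200,255),(182,260),(334,237),(315,265)]
    print(bydepth(f,pts).round(4))
E
```

```text
s 0.0 3.1181943
[[ 0.5012  0.1585  0.0434]
 [ 0.4908  0.1718  0.097 ]
 [ 0.5632 -0.1421  0.0773]
 [ 0.571  -0.1209  0.0789]]
t 0.0 1.9140033
[[ 0.5111  0.1513  0.0408]
 [ 0.4919  0.1699  0.1016]
 [ 0.5469 -0.1236  0.0932]
 [ 0.4927 -0.0876  0.0718]]
```

View pics/c1.png

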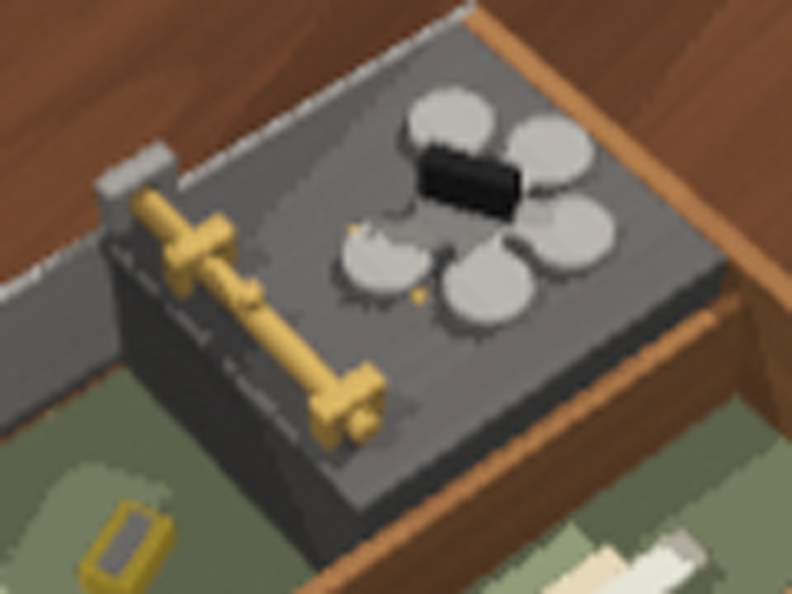

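View pics/c2.png

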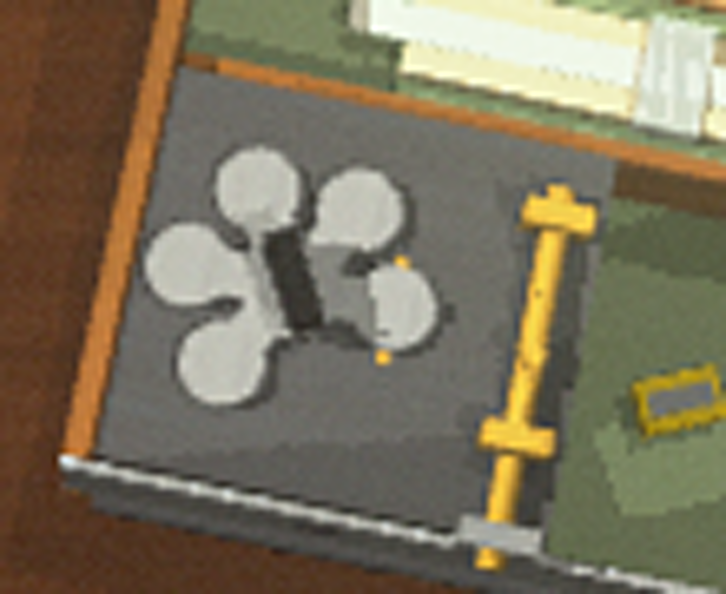

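View pics/c3.png

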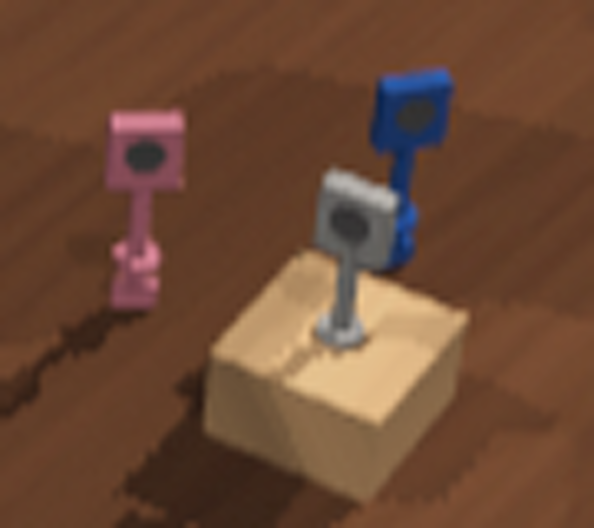

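View pics/c4.png

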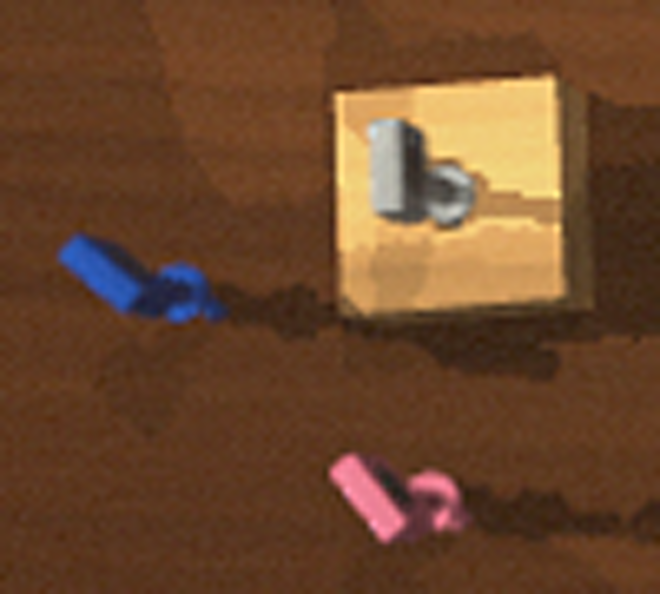

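```bash
cat > m1.py <<'E'
from h import *
s=load("scene0");t=load("top0")
def cen(f,x0,y0,x1,y1,w):
    im=f["frame"][y0:y1,x0:x1].astype(float); 
    m=w(im); v,u=np.mgrid[y0:y1,x0:x1]
    return np.array([(m*u).sum(),(m*v).sum()])/m.sum(), m
sat=lambda im: np.clip(im[...,0]-im[...,2]-45,0,None)
def dot(f,off,c):
    x,y=np.round(np.array(c)/6.6+off).astype(int)
    p,m=cen(f,x-3,y-3,x+4,y+4,sat); print(p.round(2),m.astype(int).tolist()[1:6]); return p
sa=dot(s,(260,230),(354,230));sb=dot(s,(260,230),(419,295))
ta=dot(t,(290,195),(382,357));tb=dot(t,(290,195),(400,262))
for p,q in((sa,ta),(sb,tb)):
    print("tri",tri(s,p,t,q)); print(onplane(s,[p],.072).round(4),onplane(t,[q],.072).round(4))
# deck corners / petals
for f,n,box,zs in((s,"s",(260,235,380,315),.077),(t,"t",(300,200,362,265),.077)):
    x0,y0,x1,y1=box; im=f["frame"][y0:y1,x0:x1]
    m=((im.min(2)>125)&(im.max(2)-im.min(2)<25)).astype(np.uint8)
    n_,lab,st,ce=cv2.connectedComponentsWithStats(m)
    print(n,[(st[i].tolist(),ce[i].round(1).tolist()) for i in range(1,n_) if st[i][4]>30])
    cv2.imwrite(f"pics/mask_{n}.png",cv2.resize(m*255,None,fx=6,fy=6,interpolation=0))
E
python3 m1.py
```

```text
[313. 264.] [[0, 0, 0, 0, 0, 0, 0], [0, 0, 24, 0, 0, 0, 0], [0, 0, 0, 0, 0, 0, 0], [0, 0, 0, 0, 0, 0, 0], [0, 0, 0, 0, 0, 0, 0]]
[322.9  274.33] [[0, 0, 0, 0, 0, 0, 0], [0, 0, 24, 58, 16, 0, 0], [0, 0, 6, 43, 0, 0, 0], [0, 0, 0, 0, 0, 0, 0], [0, 0, 0, 0, 0, 0, 0]]
[347.48 248.6 ] [[0, 0, 0, 0, 0, 0, 0], [0, 0, 90, 80, 0, 0, 0], [0, 0, 131, 122, 0, 0, 0], [0, 0, 0, 0, 0, 0, 0], [0, 0, 0, 0, 0, 0, 0]]
[350.47 234.23] [[0, 0, 0, 0, 0, 0, 0], [0, 0, 132, 72, 0, 0, 0], [0, 0, 9, 53, 0, 0, 0], [0, 0, 0, 0, 0, 0, 0], [0, 0, 0, 0, 0, 0, 0]]
tri (array([ 0.52732927, -0.15184584,  0.07636522]), np.float64(0.0006981952293858963))
[[ 0.5252 -0.149   0.072 ]] [[ 0.5278 -0.1525  0.072 ]]
tri (array([ 0.5575794 , -0.1576287 ,  0.07419609]), np.float64(0.0011067027679124548))
[[ 0.5568 -0.1559  0.072 ]] [[ 0.5576 -0.1582  0.072 ]]
s [([62, 8, 13, 10, 102], [68.0, 12.6]), ([76, 12, 14, 12, 114], [82.7, 17.2]), ([15, 17, 11, 8, 37], [19.9, 20.3]), ([67, 24, 26, 20, 262], [79.3, 33.2]), ([52, 28, 13, 11, 106], [58.1, 33.5]), ([96, 75, 11, 5, 33], [101.7, 77.7])]
t [([12, 17, 23, 39, 479], [24.1, 36.4]), ([37, 20, 14, 17, 151], [43.4, 27.2]), ([38, 35, 18, 13, 134], [48.5, 40.8])]
```

```bash
cat > rect.py <<'E'
from h import *
def rect(f,z,x0,x1,y0,y1,r=0.0005):
    # map: image row down = -x, col right = -y
    h=int(round((x1-x0)/r)); w=int(round((y1-y0)/r))
    T=np.linalg.inv(f["world_from_camera"]); v,u=np.mgrid[:h,:w]
    P=np.stack([x1-v*r,y1-u*r,np.full(v.shape,z)],-1).reshape(-1,3)
    q=P@T[:3,:3].T+T[:3,3]; a,b=q[:,0]/q[:,2],q[:,1]/q[:,2]; k=1+float(f["k1"])*(a*a+b*b); K=f["K"]
    mu=(K[0,0]*a*k+K[0,2]).reshape(h,w).astype(np.float32); mv=(K[1,1]*b*k+K[1,2]).reshape(h,w).astype(np.float32)
    return cv2.remap(f["frame"],mu,mv,cv2.INTER_CUBIC)
E
python3 - <<'E'
from rect import *
from plant import grab_frame
x1,y1=.63,-.06
out=[]
for n in("scene0","top0"):
    f=load(n); R=rect(f,.077,.46,x1,-.21,y1); out.append(R)
    g=R.min(2); g=cv2.GaussianBlur(g,(0,0),2)
    c=cv2.HoughCircles(g,cv2.HOUGH_GRADIENT,1,30,param1=60,param2=9,minRadius=23,maxRadius=29)
    C=[]
    if c is not None:
        for (u,v,r) in c[0]:
            C.append((x1-v*.0005,y1-u*.0005,r*.5)); cv2.circle(R,(int(u),int(v)),int(r),(255,0,0),1)
    print(n,np.round(C,4).tolist())
cv2.imwrite("pics/rect.png",np.hstack(out)[:,:,::-1])
E
```

```text
scene0 [[0.572700023651123, -0.1428000032901764, 13.100000381469727], [0.5771999955177307, -0.1111999973654747, 13.649999618530273], [0.5537999868392944, -0.09080000221729279, 13.100000381469727], [0.5428000092506409, -0.15279999375343323, 13.600000381469727], [0.5228000283241272, -0.10119999945163727, 13.649999618530273], [0.5892000198364258, -0.19130000472068787, 12.399999618530273], [0.545199990272522, -0.11219999939203262, 11.949999809265137]]
top0 [[0.5781999826431274, -0.1128000020980835, 12.550000190734863], [0.5537999868392944, -0.09229999780654907, 13.300000190734863], [0.5428000092506409, -0.15479999780654907, 12.850000381469727], [0.5717999935150146, -0.14480000734329224, 13.649999618530273], [0.5242000222206116, -0.10279999673366547, 13.050000190734863], [0.4706999957561493, -0.0982000008225441, 13.050000190734863]]
```

View pics/rect.png

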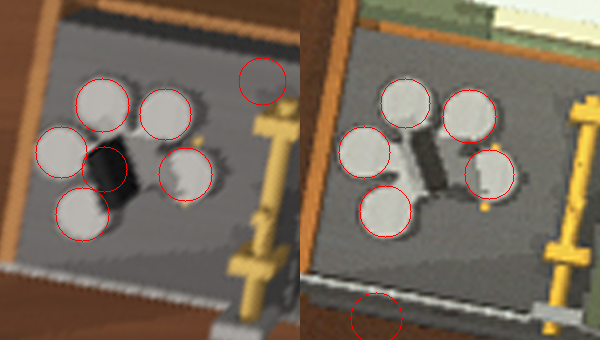

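```bash
python3 - <<'E'
from rect import *
P=np.array([[.5727,-.1428],[.5772,-.1112],[.5538,-.0908],[.5428,-.1528],[.5228,-.1012]])
Q=np.array([[.5718,-.1448],[.5782,-.1128],[.5538,-.0923],[.5428,-.1548],[.5242,-.1028]])
a=np.deg2rad([-30,30,90,-90,150]); M=32e-3*np.c_[np.cos(a),np.sin(a)]
for X in(P,Q,(P+Q)/2):
    z=X@[1,1j]; m=M@[1,1j]; A=np.c_[m,np.ones(5)]; c,_,_,_=np.linalg.lstsq(A,z,rcond=None)
    print("scale",abs(c[0]),"yaw",np.angle(c[0]),"axis",c[1],"keyhole",c[1]+c[0]/abs(c[0])*(-32e-3j), "res mm",(abs(A@c-z)*1e3).round(2))
# key block
x1,y1=.56,.24; out=[]
for n in("scene0","top0"):
    f=load(n)
    row=[]
    for z in(.040,.130-.022+.0):
        R=rect(f,z,.42,x1,.10,y1); row.append(R)
        if z==.040:
            hsv=cv2.cvtColor(R,cv2.COLOR_RGB2HSV)
            m=cv2.inRange(hsv,(8,60,130),(30,255,255)); 
            cs,_=cv2.findContours(m,cv2.RETR_EXTERNAL,cv2.CHAIN_APPROX_NONE); c=max(cs,key=cv2.contourArea)
            (u,v),(w,h),an=cv2.minAreaRect(c); print(n,"block top",x1-v*.0005,y1-u*.0005,w*.5,h*.5,an)
            cv2.drawContours(R,[np.int32(cv2.boxPoints(((u,v),(w,h),an)))],0,(255,0,0),1)
    out.append(np.hstack(row))
cv2.imwrite("pics/rectk.png",np.vstack(out)[:,:,::-1])
for n in("scene0","top0"):
    f=load(n); c=cloud(f); im=f["frame"].astype(int)
    m=(c[...,2]>.06)&(c[...,2]<.2)&(abs(c[...,0]-.49)<.05)&(abs(c[...,1]-.165)<.05)&(im.max(2)-im.min(2)<30)
    p=c[m]; print(n,len(p),"z",np.percentile(p[:,2],[2,50,98,100]).round(4))
    b=p[p[:,2]>.085]; ctr,sz,an=cv2.minAreaRect(b[:,:2].astype(np.float32)*1000); print(ctr,sz,an, b.mean(0))
E
```

```text
scale 0.9947528945483276 yaw -0.17321105843509207 axis (0.547880407006997-0.12194534950863395j) keyhole (0.5423653272726737-0.15346651534246786j) res mm [0.59 0.61 0.48 0.64 0.74]
scale 0.992810092691761 yaw -0.18505072549924367 axis (0.5481666810543553-0.12361027207410441j) keyhole (0.5422787964712064-0.1550639334688533j) res mm [0.71 0.27 0.23 0.48 0.2 ]
scale 0.9937640804350143 yaw -0.1791251053843027 axis (0.5480235440306762-0.12277781079136918j) keyhole (0.542322144175704-0.15426580913508298j) res mm [0.47 0.26 0.13 0.52 0.34]
scene0 block top 0.49962408447265627 0.16147186279296874 85.6714096069336 111.56968688964844 83.11827850341797
top0 block top 0.49184487915039066 0.1759476623535156 72.01640319824219 72.19395446777344 83.8844985961914
scene0 159 z [0.0632 0.0954 0.1098 0.1104]
(492.5258483886719, 175.2510223388672) (28.786340713500977, 13.083422660827637) 7.565855979919434 [0.49371797 0.17313563 0.0992736 ]
top0 120 z [0.0773 0.1069 0.1112 0.1116]
(490.9973449707031, 174.05972290039062) (27.826425552368164, 10.232263565063477) 8.477663040161133 [0.4907077  0.17268523 0.10434788]
```

View pics/rectk.png

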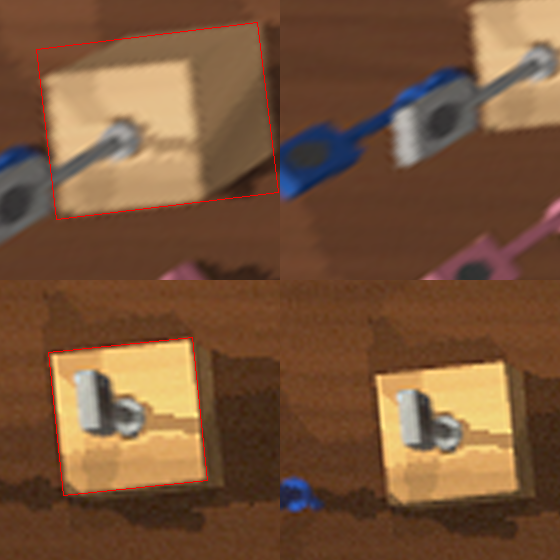

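The petals fit a 32 mm circle within 0.7 mm in both views. That puts the axis at (0.548,-0.1228), the keyhole at (0.5423,-0.1543) and the drawer yaw at -0.179. The key is at about (0.4915,0.1755) with yaw +0.12. I'll move to above the shutter now.

```bash
cat > plan.py <<'E'
import sys, numpy as np
from scipy.spatial.transform import Rotation as R
from plant import state
def show(s=None):
    s=s or state(); q=s["tool_rot"]; r=R.from_quat([q[1],q[2],q[3],q[0]]); m=r.as_matrix()
    print("t %.2f"%s["time"],"pos",s["tool_pos"].round(4),"yaw %.4f"%np.arctan2(m[1,0],m[0,0]),"tilt",m[:2,2].round(4),"F",s["contact_force"].round(1),"M",s["ft_torque"].round(2),"w %.3f (%.1f mm)"%(s["gripper_width"],85*s["gripper_width"]),"q",s["joint_pos"].round(2))
    return s,m
def to(x,y,z,yaw):
    s,m=show(); y0=np.arctan2(m[1,0],m[0,0])
    t=np.array([[np.cos(yaw),np.sin(yaw),0],[np.sin(yaw),-np.cos(yaw),0],[0,0,-1]]).T if 0 else np.column_stack([[np.cos(yaw),np.sin(yaw),0],[np.sin(yaw),-np.cos(yaw),0],[0,0,-1]])
    rv=R.from_matrix(m.T@t).as_rotvec(); d=np.array([x,y,z])-s["tool_pos"]
    print("turn units",(np.rad2deg(rv)/5).round(2)," shift if turned first",(t.T@d/.04).round(3)," shift before turn",(m.T@d/.04).round(3))
if __name__=="__main__":
    a=[float(v) for v in sys.argv[1:]]
    to(*a) if a else show()
E
python3 plan.py 0.548 -0.1228 0.15 -1.226
```

```text
t 0.10 pos [ 0.2659 -0.565   0.2302] yaw -1.1310 tilt [-0.0006  0.0018] F [0.6 0.5 0.1] M [-0.03  0.02 -0.02] w 0.998 (84.8 mm) q [-1.25  0.05  1.61  0.    1.48 -0.12]
turn units [-0.    0.02  1.09]  shift if turned first [ -8.02  -10.373   2.004]  shift before turn [ -6.996 -11.087   2.02 ]
```

Call:
carry_out(
  moves=[
    [[0, 0, 0.545, 0, 0, 0, -0.1], [0, 0, 0.545, 0, 0, 0, -0.1], [0, 0, 0, -0.573, -0.741, 0.143, -0.1], [0, 0, 0, -0.573, -0.741, 0.143, -0.1], [0, 0, 0, -0.573, -0.741, 0.143, -0.1], [0, 0, 0, -0.573, -0.741, 0.143, -0.1], [0, 0, 0, -0.573, -0.741, 0.143, -0.1], [0, 0, 0, -0.573, -0.741, 0.143, -0.1]],
  ],
)

```text
time: 0.77
tool_pos: [0.3874, -0.3742, 0.1962]
tool_rot: [-0.0, 0.818, -0.576, -0.0]
contact_force: [2.0, -0.2, 0.8]
gripper_width: 0.453
```

Call:
carry_out(
  moves=[
    [[0, 0, 0, -0.573, -0.741, 0.143, -0.1], [0, 0, 0, -0.573, -0.741, 0.143, -0.1], [0, 0, 0, -0.573, -0.741, 0.143, -0.1], [0, 0, 0, -0.573, -0.741, 0.143, -0.1], [0, 0, 0, -0.573, -0.741, 0.143, -0.1], [0, 0, 0, -0.573, -0.741, 0.143, -0.1], [0, 0, 0, -0.573, -0.741, 0.143, -0.1], [0, 0, 0, -0.573, -0.741, 0.143, -0.1]],
  ],
)

```text
time: 1.43
tool_pos: [0.5486, -0.1214, 0.1505]
tool_rot: [0.0, 0.818, -0.575, -0.0]
contact_force: [1.5, -0.6, -0.4]
gripper_width: 0.453
```

```bash
python3 plan.py 0.548 -0.1228 0.15 -1.226; python3 - <<'E'
from h import *
from plant import grab_frame
for n in("scene","top"):
    f=grab_frame(n); save(n+"1",f)
s=load("scene1");t=load("top1")
crop(s,220,190,420,310,4,"d1");crop(t,260,160,420,280,4,"d2")
a=cv2.imread("pics/d1.png");b=cv2.imread("pics/d2.png");b=cv2.resize(b,(800,600))[:,:];cv2.imwrite("pics/d12.png",cv2.resize(np.vstack([a,b[:600]]),(600,810))[:600] if 0 else a)
E
```

```text
t 1.43 pos [ 0.5486 -0.1214  0.1505] yaw -1.2260 tilt [-0.0006  0.0001] F [ 1.5 -0.6 -0.4] M [ 0.02 -0.03  0.02] w 0.453 (38.5 mm) q [-0.35 -0.03  1.84 -0.    1.34  0.88]
turn units [ 0.01  0.   -0.  ]  shift if turned first [0.029 0.026 0.013]  shift before turn [0.029 0.026 0.013]
```

View pics/d1.png

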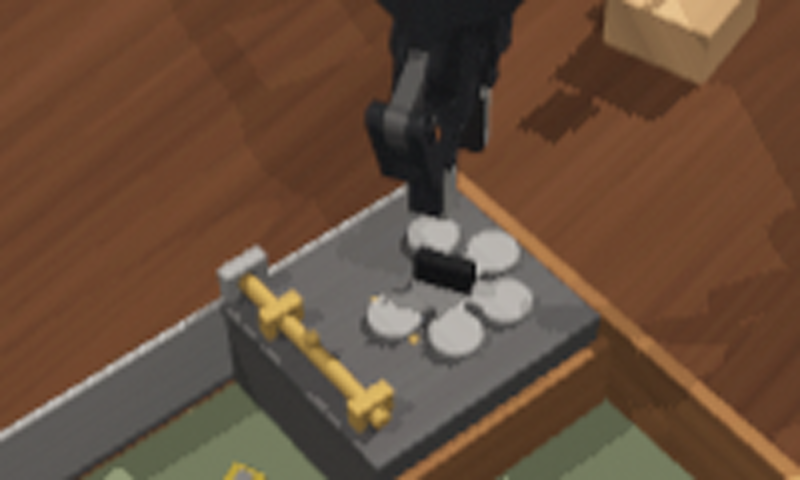

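View pics/d2.png

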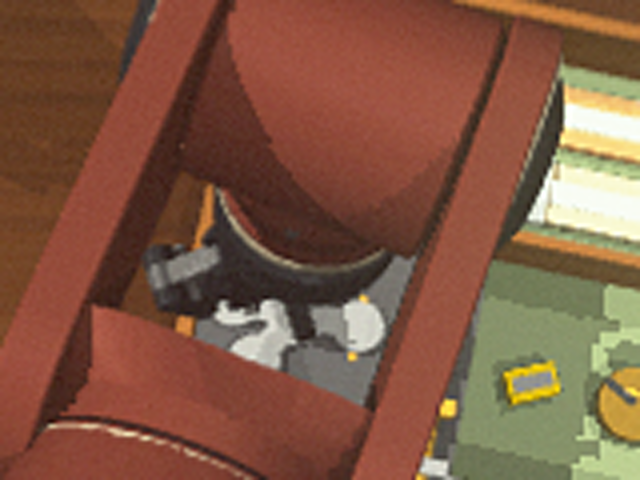

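The scene crop shows one fingertip at about (430,200), behind and above the bar at (445,270), which fits a TCP about 55 mm above the bar. I'll descend with the fingers straddling it.

Call:
carry_out(
  moves=[
    [[0, 0, 0, 0, 0, 0.5, -0.1], [0, 0, 0, 0, 0, 0.5, -0.1], [0, 0, 0, 0, 0, 0.4, -0.1], [0, 0, 0, 0, 0, 0.27, -0.1], [0, 0, 0, 0, 0, 0, -0.1]],
  ],
)

```text
time: 1.95
tool_pos: [0.5458, -0.123, 0.0812]
tool_rot: [0.001, 0.818, -0.576, -0.003]
contact_force: [0.4, -0.5, 0.3]
gripper_width: 0.451
```

```bash
python3 plan.py 0.548 -0.1228 0.083 -1.226; python3 - <<'E'
from h import *
from plant import grab_frame
f=grab_frame("scene"); save("scene2",f); crop(f,250,190,400,300,5.3,"d3")
E
```

```text
t 1.95 pos [ 0.5458 -0.123   0.0812] yaw -1.2268 tilt [-0.0056  0.0019] F [ 0.4 -0.5  0.3] M [0.09 0.02 0.02] w 0.451 (38.3 mm) q [-0.35  0.04  1.89 -0.    1.22  0.87]
turn units [ 0.05  0.04 -0.01]  shift if turned first [ 0.013 -0.053 -0.046]  shift before turn [ 0.013 -0.053 -0.046]
```

View pics/d3.png

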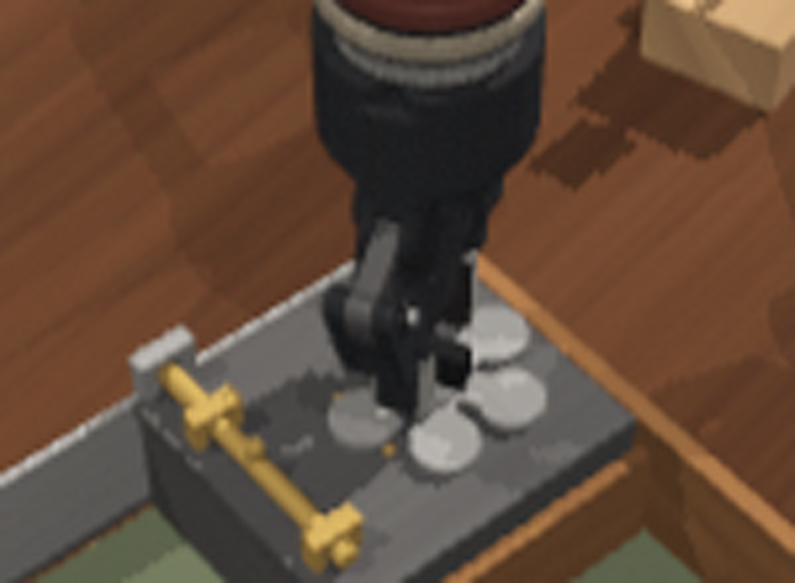

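The bar at about (455,350) sits between the fingers. I'll close to a loose gap.

Call:
carry_out(
  moves=[
    [[0, 0, 0, 0, 0, 0, -0.68], [0, 0, 0, 0, 0, 0, -0.68], [0, 0, 0, 0, 0, 0, -0.68], [0, 0, 0, 0, 0, 0, -0.68], [0, 0, 0, 0, 0, 0, -0.68]],
  ],
)

```text
time: 2.42
tool_pos: [0.5487, -0.1235, 0.0852]
tool_rot: [-0.0, 0.818, -0.575, 0.001]
contact_force: [-0.4, 0.5, 0.0]
gripper_width: 0.156
```

```bash
python3 plan.py 0.548 -0.1228 0.083 -1.226
```

```text
t 2.42 pos [ 0.5487 -0.1235  0.0852] yaw -1.2262 tilt [ 0.0013 -0.0005] F [-0.4  0.5  0. ] M [ 0.08 -0.01 -0.01] w 0.156 (13.2 mm) q [-0.35  0.04  1.88 -0.    1.22  0.87]
turn units [-0.01 -0.01 -0.  ]  shift if turned first [-0.022  0.01   0.056]  shift before turn [-0.022  0.01   0.056]
```

Call:
carry_out(
  moves=[
    [[0, 0, -0.6, 0, 0, 0.05, -0.68], [0, 0, -0.8, 0, 0, 0, -0.68], [0, 0, -0.8, 0, 0, 0, -0.68], [0, 0, -0.8, 0, 0, 0, -0.68], [0, 0, 0, 0, 0, 0, -0.68]],
  ],
)

```text
time: 2.83
tool_pos: [0.5483, -0.1231, 0.0825]
tool_rot: [-0.0, 0.886, -0.463, -0.0]
contact_force: [-0.1, 0.9, -0.0]
gripper_width: 0.158
```

```bash
python3 plan.py 0.548 -0.1228 0.083 -0.179
```

```text
t 2.83 pos [ 0.5483 -0.1231  0.0825] yaw -0.9633 tilt [0.0002 0.0004] F [-0.1  0.9 -0. ] M [ 0.09 -0.06 -0.02] w 0.158 (13.4 mm) q [-0.35  0.04  1.88  0.    1.22  0.61]
turn units [-0.01  0.   -8.99]  shift if turned first [-0.008 -0.005 -0.011]  shift before turn [-0.009  0.002 -0.011]
```

Call:
carry_out(
  moves=[
    [[0, 0, -0.8, 0, 0, 0, -0.68], [0, 0, -0.8, 0, 0, 0, -0.68], [0, 0, -0.8, 0, 0, 0, -0.68], [0, 0, -0.8, 0, 0, 0, -0.68], [0, 0, -0.8, 0, 0, 0, -0.68], [0, 0, -0.8, 0, 0, 0, -0.68], [0, 0, -0.8, 0, 0, 0, -0.68], [0, 0, -0.8, 0, 0, 0, -0.68]],
  ],
)

```text
time: 3.5
tool_pos: [0.5484, -0.1232, 0.0826]
tool_rot: [-0.0, 0.98, -0.201, 0.0]
contact_force: [1.1, 0.7, -0.9]
gripper_width: 0.159
```

```bash
python3 plan.py 0.548 -0.1228 0.083 -0.179; python3 - <<'E'
from h import *
from plant import grab_frame
f=grab_frame("scene"); save("scene3",f); crop(f,250,190,400,300,5.3,"d4")
E
```

```text
t 3.50 pos [ 0.5484 -0.1232  0.0826] yaw -0.4044 tilt [0.0004 0.0001] F [ 1.1  0.7 -0.9] M [ 0.14 -0.06 -0.03] w 0.159 (13.5 mm) q [-0.35  0.04  1.88  0.    1.22  0.05]
turn units [-0.   -0.   -2.58]  shift if turned first [-0.01  -0.007 -0.01 ]  shift before turn [-0.012 -0.005 -0.01 ]
```

View pics/d4.png

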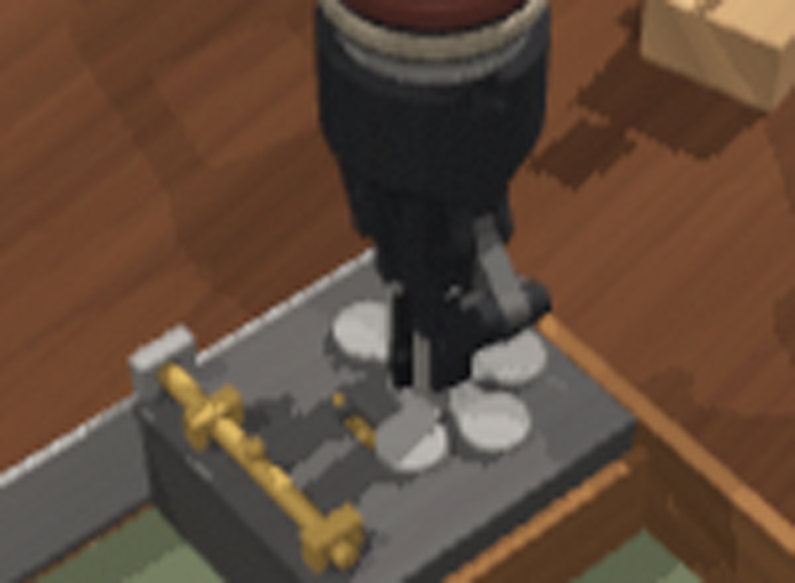

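The rosette has followed, and the keyhole is starting to show at about (355,425). I'll finish the click.

Call:
carry_out(
  moves=[
    [[0, 0, -0.8, 0, 0, 0, -0.68], [0, 0, -0.8, 0, 0, 0, -0.68], [0, 0, -0.8, 0, 0, 0, -0.68], [0, 0, -0.5, 0, 0, 0, -0.68], [0, 0, 0.3, 0, 0, 0, -0.68], [0, 0, 0, 0, 0, 0, -0.1], [0, 0, 0, 0, 0, 0, -0.1], [0, 0, 0, 0, 0, 0, -0.1]],
  ],
)

```text
time: 4.22
tool_pos: [0.5483, -0.1234, 0.0826]
tool_rot: [0.0, 0.996, -0.09, 0.0]
contact_force: [0.4, -0.1, 1.1]
gripper_width: 0.446
```

Call:
carry_out(
  moves=[
    [[0, 0, 0, 0, 0, -0.5, -0.1], [0, 0, 0, 0, 0, -0.9, -0.1], [0, 0, 0, 0, 0, -0.9, -0.1], [0, 0, 0, 0, 0, -0.2, -0.1]],
  ],
)

```text
time: 4.55
tool_pos: [0.5514, -0.1244, 0.1897]
tool_rot: [0.001, 0.996, -0.09, 0.005]
contact_force: [0.3, -0.1, 1.2]
gripper_width: 0.447
```

```bash
python3 plan.py 0.4915 0.1755 0.19 1.69; python3 - <<'E'
from h import *
from plant import grab_frame
f=grab_frame("scene"); save("scene4",f); crop(f,250,190,400,300,5.3,"d5")
E
```

```text
t 4.55 pos [ 0.5514 -0.1244  0.1897] yaw -0.1794 tilt [ 0.0101 -0.0037] F [ 0.3 -0.1  1.2] M [ 0.01 -0.04 -0.01] w 0.447 (38.0 mm) q [-0.35 -0.07  1.8  -0.    1.4  -0.17]
turn units [  0.13  -0.06 -21.42]  shift if turned first [ 7.623e+00 -5.950e-01 -7.000e-03]  shift before turn [-2.811 -7.111 -0.051]
```

View pics/d5.png

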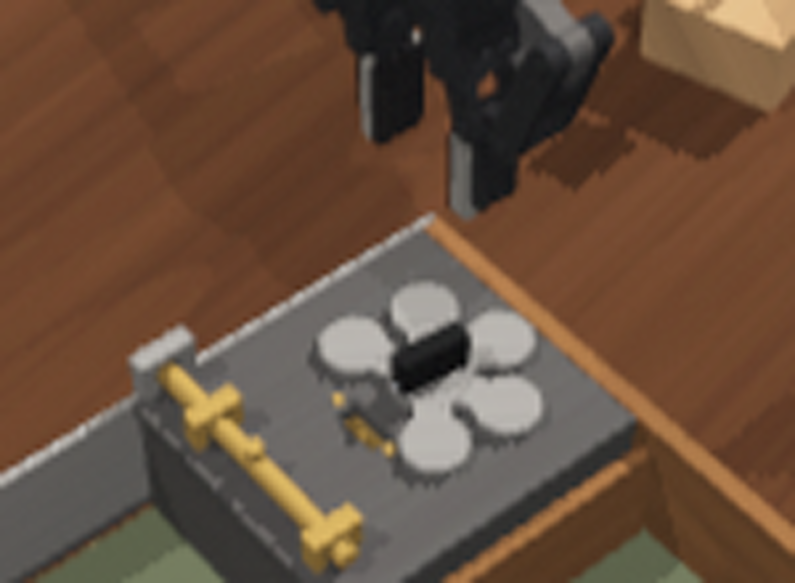

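The rosette has clicked. The gap is over the keyhole at about (362,425) and the bar points at it. Next is the key.

Call:
carry_out(
  moves=[
    [[0, 0, 0, -0.35, -0.89, 0, -0.1], [0, 0, 0, -0.35, -0.89, 0, -0.1], [0, 0, 0, -0.35, -0.89, 0, -0.1], [0, 0, 0, -0.35, -0.89, 0, -0.1], [0, 0, 0, -0.35, -0.89, 0, -0.1], [0, 0, 0, -0.35, -0.89, 0, -0.1], [0, 0, 0, -0.35, -0.89, 0, -0.1], [0, 0, 0, -0.35, -0.89, 0, -0.1]],
  ],
)

```text
time: 5.27
tool_pos: [0.4873, 0.1785, 0.181]
tool_rot: [0.0, 0.996, -0.09, -0.001]
contact_force: [0.9, -0.3, -0.1]
gripper_width: 0.45
```

Call:
carry_out(
  moves=[
    [[0, 0, -1, 0, 0, 0, -0.1], [0, 0, -1, 0, 0, 0, -0.1], [0, 0, -1, 0, 0, 0, -0.1], [0, 0, -1, 0, 0, 0, -0.1], [0, 0, -1, 0, 0, 0, -0.1], [0, 0, -1, 0, 0, 0, -0.1], [0, 0, -1, 0, 0, 0, -0.1], [0, 0, -1, 0, 0, 0, -0.1]],
  ],
)

```text
time: 5.93
tool_pos: [0.488, 0.1767, 0.1808]
tool_rot: [-0.0, 0.966, 0.259, -0.001]
contact_force: [0.5, 0.4, 0.1]
gripper_width: 0.449
```

Call:
carry_out(
  moves=[
    [[0, 0, -1, 0, 0, 0, -0.1], [0, 0, -1, 0, 0, 0, -0.1], [0, 0, -1, 0, 0, 0, -0.1], [0, 0, -1, 0, 0, 0, -0.1], [0, 0, -1, 0, 0, 0, -0.1], [0, 0, -1, 0, 0, 0, -0.1], [0, 0, -1, 0, 0, 0, -0.1], [0, 0, -1, 0, 0, 0, -0.1]],
  ],
)

```text
time: 6.6
tool_pos: [0.488, 0.1767, 0.1808]
tool_rot: [-0.0, 0.819, 0.573, -0.001]
contact_force: [0.1, -0.3, 0.6]
gripper_width: 0.455
```

Call:
carry_out(
  moves=[
    [[0, 0, -1, 0, 0, 0, -0.1], [0, 0, -1, 0, 0, 0, -0.1], [0, 0, -1, 0, 0, 0, -0.1], [0, 0, -1, 0, 0, 0, -0.1], [0, 0, -1, 0, 0, 0, -0.1], [0, 0, -0.42, 0, 0, 0, -0.1], [0, 0, 0, 0, 0, 0, -0.1], [0, 0, 0, 0, 0, 0, -0.1]],
  ],
)

```text
time: 7.27
tool_pos: [0.4881, 0.1768, 0.1812]
tool_rot: [-0.001, 0.664, 0.748, -0.001]
contact_force: [0.7, -0.2, -0.0]
gripper_width: 0.451
```

```bash
python3 plan.py 0.4915 0.1755 0.19 1.69; python3 - <<'E'
from h import *
from plant import grab_frame
f=grab_frame("scene"); save("scene5",f); crop(f,310,60,460,210,4,"e1")
f=grab_frame("top"); save("top5",f); crop(f,100,140,400,300,2.6,"e2")
E
```

```text
t 7.27 pos [0.4881 0.1768 0.1812] yaw 1.6890 tilt [-0.0017 -0.0004] F [ 0.7 -0.2 -0. ] M [-0.   -0.02 -0.02] w 0.451 (38.3 mm) q [ 0.2  -0.17  1.91 -0.    1.4  -1.48]
turn units [-0.02  0.   -0.01]  shift if turned first [-0.041  0.08  -0.219]  shift before turn [-0.041  0.08  -0.219]
```

View pics/e1.png

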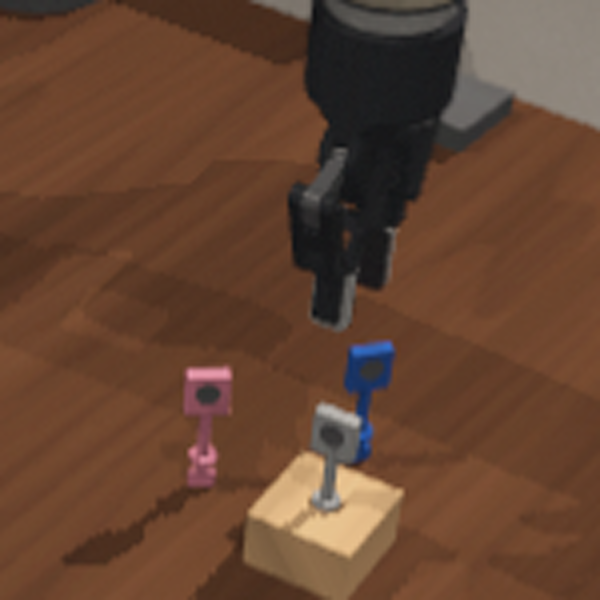

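View pics/e2.png

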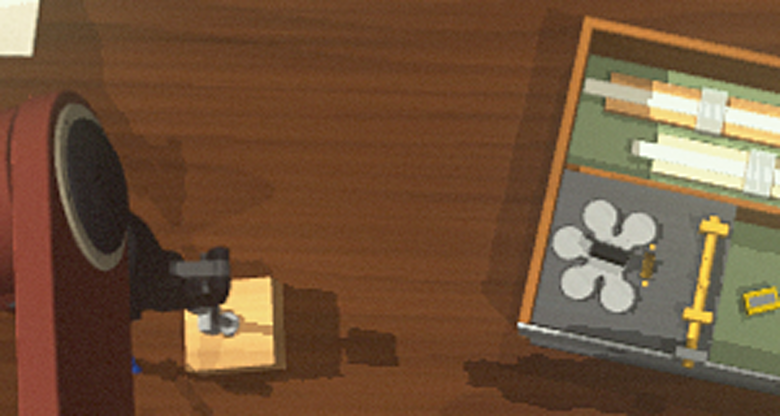

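The top view shows the shutter gap over the brass keyhole at crop (648,265), and the scene view shows the gripper above the steel key. I'll refine the keyhole and key figures and check decoy clearance.

```bash
python3 - <<'E'
from rect import *
x1,y1=.60,-.10; out=[]
for n in("scene5","top5"):
    f=load(n); R=rect(f,.072,.49,x1,-.19,y1,.00025)
    hsv=cv2.cvtColor(R,cv2.COLOR_RGB2HSV)
    m=cv2.inRange(hsv,(12,90,70),(30,255,255)); m[:,:120]=0; m[:,300:]=0; m[:100]=0;m[330:]=0
    m=cv2.morphologyEx(m,cv2.MORPH_CLOSE,np.ones((25,25)))
    cs,_=cv2.findContours(m,cv2.RETR_EXTERNAL,cv2.CHAIN_APPROX_NONE); c=max(cs,key=cv2.contourArea)
    (u,v),wh,an=cv2.minAreaRect(c); print(n,"keyhole",x1-v*.00025,y1-u*.00025,np.array(wh)*.25,an)
    cv2.drawContours(R,[np.int32(cv2.boxPoints(((u,v),wh,an)))],0,(255,0,0),1); out.append(R)
cv2.imwrite("pics/kh.png",np.hstack(out)[:,:,::-1])
for n in("scene0","top0"):
    f=load(n); c=cloud(f); im=f["frame"].astype(int)
    for col,m in(("blue",im[...,2]-im[...,0]>50),("pink",(im[...,0]-im[...,1]>60)&(im[...,2]-im[...,1]>15)&(im[...,0]>150))):
        m=m&(abs(c[...,0]-.48)<.12)&(abs(c[...,1]-.2)<.15); p=c[m]; print(n,col,len(p),p.min(0).round(3),p.max(0).round(3))
# key: bow top face & sides by depth
for n in("scene0","top0"):
    f=load(n); c=cloud(f); im=f["frame"].astype(int)
    m=(c[...,2]>.083)&(c[...,2]<.115)&(abs(c[...,0]-.49)<.03)&(abs(c[...,1]-.175)<.03)&(im.max(2)-im.min(2)<30)
    p=c[m]; w,v=np.linalg.eigh(np.cov(p[:,:2].T)); d=v[:,1]*np.sign(v[0,1]); print(n,"yaw pca",np.arctan2(d[1],d[0]),len(p)); 
    q=p@np.r_[d,0]; print("  x extent",(np.percentile(q,[1,99])).round(4), "mid",(np.percentile(q,1)+np.percentile(q,99))/2)
E
```

```text
scene5 keyhole 0.5477469635009765 -0.15591045379638674 [ 7.83555508 24.27527428] 4.899092674255371
top5 keyhole 0.5424132919311523 -0.15479896545410157 [ 9.60118961 35.44604492] 10.784297943115234
scene0 blue 116 [ 0.446  0.247 -0.001] [0.472 0.303 0.091]
scene0 pink 13 [0.388 0.172 0.026] [0.405 0.189 0.092]
top0 blue 106 [ 0.45   0.25  -0.003] [0.473 0.314 0.093]
top0 pink 70 [0.385 0.17  0.022] [0.407 0.191 0.094]
scene0 yaw pca 0.135132468006908 127
  x extent [0.4976 0.5256] mid 0.5115991398725779
top0 yaw pca 0.14695867086769157 112
  x extent [0.4975 0.5248] mid 0.5111928432617727
```

View pics/kh.png

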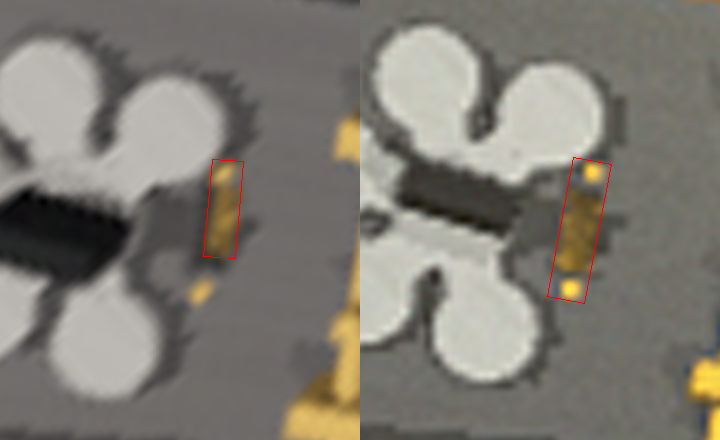

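The keyhole comes to (0.5422,-0.1543) with yaw -0.18 in both views. The decoys are over 35 mm clear of the fingers. The key's bow centre is (0.4917,0.175), yaw about 0.13, with its top at z about 0.110.

```bash
python3 plan.py 0.4917 0.175 0.0765 1.697
```

```text
t 7.37 pos [0.4884 0.1768 0.1817] yaw 1.6893 tilt [-0.001  -0.0002] F [ 0.1  0.8 -0.7] M [ 0.05  0.08 -0.02] w 0.449 (38.1 mm) q [ 0.2  -0.17  1.91 -0.    1.4  -1.49]
turn units [-0.01  0.   -0.09]  shift if turned first [-0.056  0.077  2.631]  shift before turn [-0.055  0.08   2.631]
```

Call:
carry_out(
  moves=[
    [[0, 0, -0.09, -0.055, 0.08, 0.3, -0.1], [0, 0, 0, 0, 0, 0.6, -0.1], [0, 0, 0, 0, 0, 0.6, -0.1], [0, 0, 0, 0, 0, 0.5, -0.1], [0, 0, 0, 0, 0, 0.4, -0.1], [0, 0, 0, 0, 0, 0.23, -0.1], [0, 0, 0, 0, 0, 0, -0.1], [0, 0, 0, 0, 0, 0, -0.1]],
  ],
)

```text
time: 8.03
tool_pos: [0.4919, 0.175, 0.0767]
tool_rot: [-0.0, 0.661, 0.751, -0.0]
contact_force: [0.2, -0.2, 0.9]
gripper_width: 0.447
```

```bash
python3 plan.py 0.4917 0.175 0.0765 1.697; python3 - <<'E'
from h import *
from plant import grab_frame
f=grab_frame("scene"); save("scene6",f); crop(f,330,90,450,210,5,"e3")
E
```

```text
t 8.03 pos [0.4919 0.175  0.0767] yaw 1.6981 tilt [-0.001  -0.0002] F [ 0.2 -0.2  0.9] M [ 0.   -0.04 -0.03] w 0.447 (38.0 mm) q [ 0.2  -0.04  1.98 -0.    1.21 -1.5 ]
turn units [-0.01  0.    0.01]  shift if turned first [ 0.001 -0.006  0.006]  shift before turn [ 0.001 -0.006  0.006]
```

View pics/e3.png

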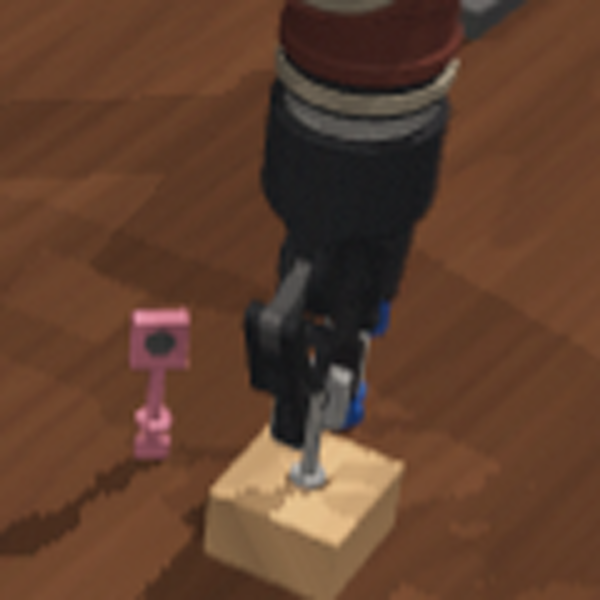

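The bow at about (335,395) lies between the fingers. I'll close on it.

Call:
carry_out(
  moves=[
    [[0, 0, 0, 0, 0, 0, -1], [0, 0, 0, 0, 0, 0, -1], [0, 0, 0, 0, 0, 0, -1], [0, 0, 0, 0, 0, 0, -1], [0, 0, 0, 0, 0, 0, -1], [0, 0, 0, 0, 0, 0, -1]],
  ],
)

```text
time: 8.58
tool_pos: [0.4931, 0.1756, 0.0786]
tool_rot: [0.001, 0.661, 0.751, 0.001]
contact_force: [-0.1, 2.5, 6.1]
gripper_width: 0.108
```

```bash
python3 plan.py 0.4917 0.175 0.0765 1.697
```

```text
t 8.58 pos [0.4931 0.1756 0.0786] yaw 1.6982 tilt [0.0023 0.0011] F [-0.1  2.5  6.1] M [0.36 0.1  0.08] w 0.108 (9.2 mm) q [ 0.2  -0.04  1.98  0.    1.21 -1.5 ]
turn units [ 0.03 -0.01  0.01]  shift if turned first [-0.01  -0.037  0.052]  shift before turn [-0.01  -0.037  0.052]
```

Call:
carry_out(
  moves=[
    [[0, 0, 0, 0, 0, -0.15, -1], [0, 0, 0, 0, 0, -0.3, -1], [0, 0, 0, 0, 0, -0.5, -1], [0, 0, 0, 0, 0, -0.6, -1], [0, 0, 0, 0, 0, -0.6, -1], [0, 0, 0, 0, 0, -0.4, -1], [0, 0, 0, 0, 0, -0.2, -1], [0, 0, 0, 0, 0, 0, -1]],
  ],
)

```text
time: 9.25
tool_pos: [0.4931, 0.175, 0.1897]
tool_rot: [0.001, 0.661, 0.751, 0.001]
contact_force: [0.9, -0.3, -1.3]
gripper_width: 0.106
```

```bash
python3 plan.py 0.5422 -0.1543 0.19 1.39; python3 - <<'E'
from h import *
from plant import grab_frame
f=grab_frame("scene"); save("scene7",f); crop(f,330,60,450,210,4,"e4")
f=grab_frame("top"); save("top7",f); crop(f,100,200,250,320,5,"e5")
E
```

```text
t 9.25 pos [0.4931 0.175  0.1897] yaw 1.6981 tilt [0.0035 0.0001] F [ 0.9 -0.3 -1.3] M [-0.    0.    0.01] w 0.106 (9.0 mm) q [ 0.2  -0.17  1.89 -0.    1.41 -1.5 ]
turn units [ 0.04 -0.    3.53]  shift if turned first [-7.878  2.688 -0.009]  shift before turn [-8.322e+00  1.720e-01 -5.000e-03]
```

View pics/e4.png

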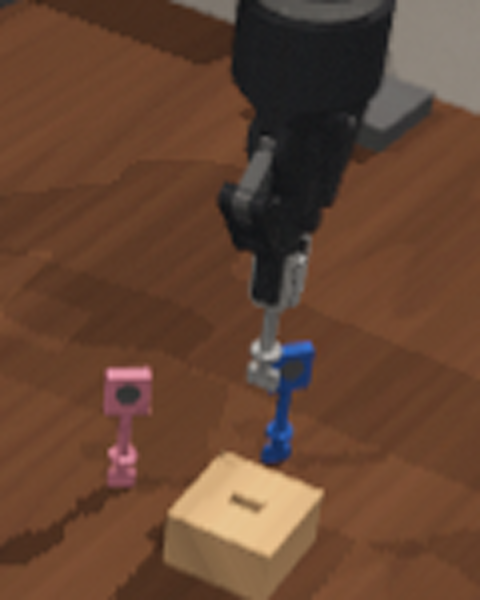

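The key is out of the block and hangs straight at about (265,350). I'll measure the empty block slot to get the key's offset in the gripper.

```bash
python3 - <<'E'
from rect import *
x1,y1=.54,.225; out=[]
for n in("scene7","top7"):
    f=load(n); R=rect(f,.040,.44,x1,.125,y1,.00025)
    out.append(R)
cv2.imwrite("pics/slot.png",np.hstack(out)[:,:,::-1])
f=load("top7")
E
```

```text
(no output)
```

View pics/slot.png

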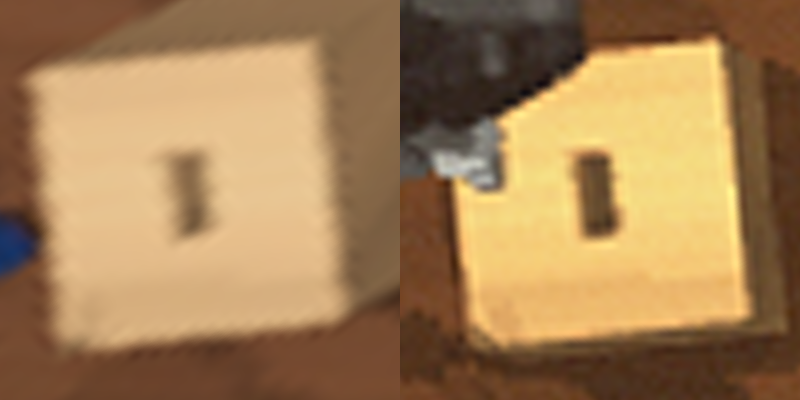

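View pics/e5.png

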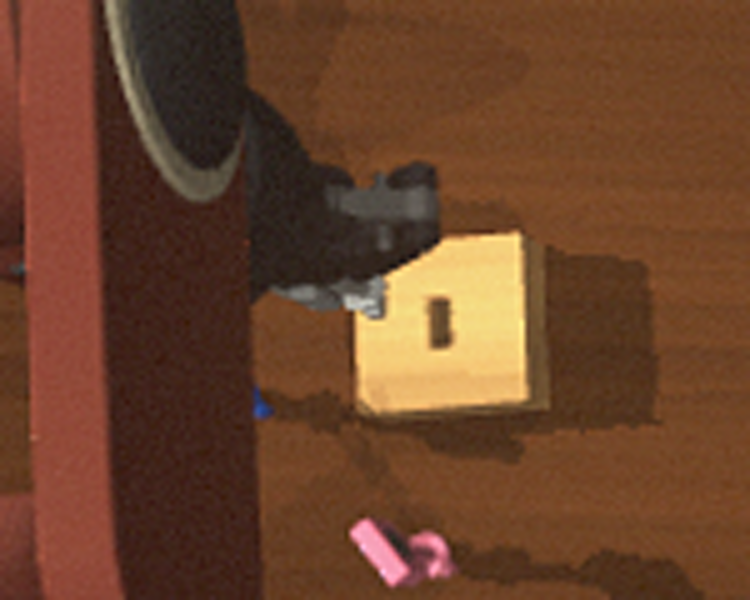

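The slot centre is (0.4916,0.1765) averaged over both views. That leaves the key centred in the gripper along its width within about 1 mm. I'll carry it to above the keyhole.

Call:
carry_out(
  moves=[
    [[0, 0, 0, -0.5, 0.01, 0, -1], [0, 0, 0, -0.9, 0.02, 0, -1], [0, 0, 0, -0.9, 0.02, 0, -1], [0, 0, 0, -0.9, 0.02, 0, -1], [0, 0, 0, -0.9, 0.02, 0, -1], [0, 0, 0, -0.9, 0.02, 0, -1], [0, 0, 0, -0.9, 0.02, 0, -1], [0, 0, 0, -0.9, 0.02, 0, -1]],
  ],
)

```text
time: 10.02
tool_pos: [0.5313, -0.0954, 0.1848]
tool_rot: [-0.002, 0.661, 0.751, -0.001]
contact_force: [1.5, 0.6, -0.3]
gripper_width: 0.106
```

Call:
carry_out(
  moves=[
    [[0, 0, 0, -0.9, 0.02, 0, -1], [0, 0, 0, -0.62, 0, 0, -1], [0, 0, 0.88, 0, 0, 0, -1], [0, 0, 0.88, 0, 0, 0, -1], [0, 0, 0.88, 0, 0, 0, -1], [0, 0, 0.88, 0, 0, 0, -1], [0, 0, 0, 0, 0, 0, -1], [0, 0, 0, 0, 0, 0, -1]],
  ],
)

```text
time: 10.68
tool_pos: [0.5402, -0.1538, 0.1852]
tool_rot: [-0.002, 0.767, 0.641, -0.001]
contact_force: [-0.5, 0.2, -0.2]
gripper_width: 0.105
```

```bash
python3 plan.py 0.5422 -0.1543 0.17 1.391; python3 - <<'E'
from h import *
from plant import grab_frame
f=grab_frame("scene"); save("scene8",f); crop(f,250,160,370,310,4,"f1")
f=grab_frame("top"); save("top8",f); crop(f,280,180,400,280,6,"f2")
E
```

```text
t 10.68 pos [ 0.5402 -0.1538  0.1852] yaw 1.3929 tilt [-0.0033  0.0012] F [-0.5  0.2 -0.2] M [-0.02  0.02  0.  ] w 0.105 (8.9 mm) q [-0.41 -0.06  1.81 -0.    1.4  -1.8 ]
turn units [-0.04 -0.01  0.02]  shift if turned first [-0.002  0.053  0.381]  shift before turn [-0.003  0.054  0.381]
```

View pics/f1.png

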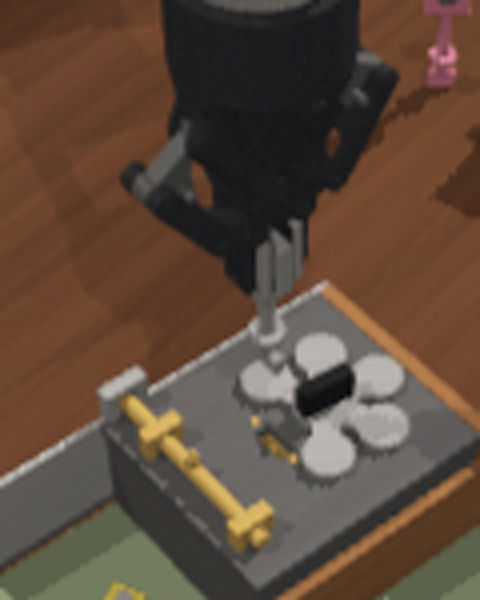

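View pics/f2.png

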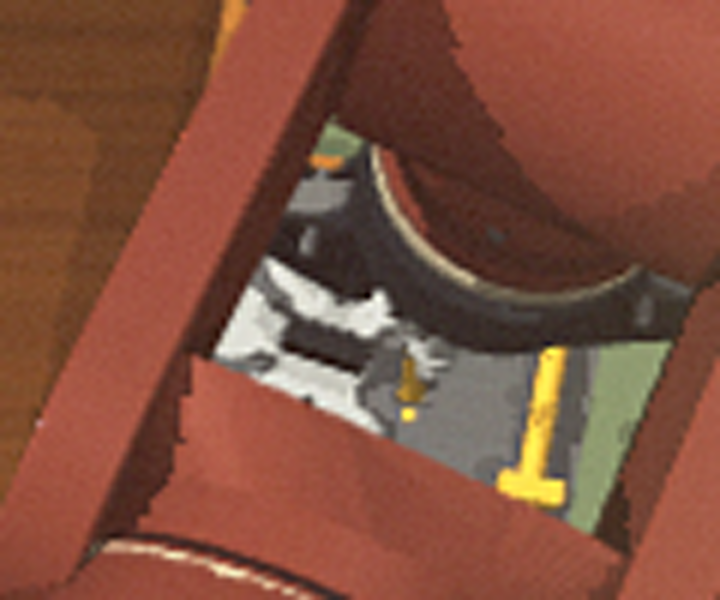

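Both views show the key just above the keyhole, and in the top crop the keyhole is at (409,385). I'll lower it to just over the deck and compare.

Call:
carry_out(
  moves=[
    [[0, 0, 0, 0, 0.053, 0.3, -1], [0, 0, 0, 0, 0, 0.4, -1], [0, 0, 0, 0, 0, 0.3, -1], [0, 0, 0, 0, 0, 0.08, -1], [0, 0, 0, 0, 0, 0, -1], [0, 0, 0, 0, 0, 0, -1]],
  ],
)

```text
time: 11.28
tool_pos: [0.5432, -0.1545, 0.1437]
tool_rot: [-0.0, 0.768, 0.641, -0.0]
contact_force: [-0.2, -0.2, -1.4]
gripper_width: 0.11
```

```bash
python3 plan.py 0.5422 -0.1543 0.142 1.391; python3 - <<'E'
from h import *
from plant import grab_frame
f=grab_frame("scene"); save("scene9",f); crop(f,280,210,360,290,7.5,"f3")
f=grab_frame("top"); save("top9",f); crop(f,320,220,380,270,10,"f4")
E
```

```text
t 11.28 pos [ 0.5432 -0.1545  0.1437] yaw 1.3913 tilt [-0.0005  0.0002] F [-0.2 -0.2 -1.4] M [-0.04  0.04 -0.01] w 0.110 (9.4 mm) q [-0.41 -0.02  1.84 -0.    1.33 -1.8 ]
turn units [-0.01 -0.    0.  ]  shift if turned first [-0.    -0.025  0.044]  shift before turn [-0.    -0.025  0.044]
```

View pics/f3.png

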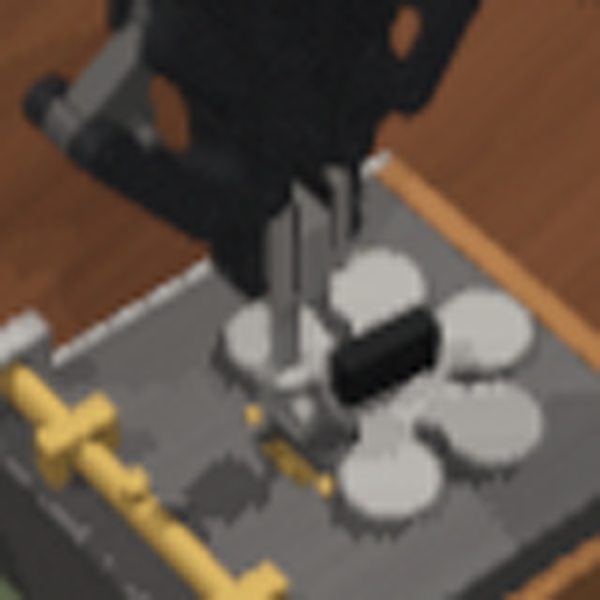

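View pics/f4.png

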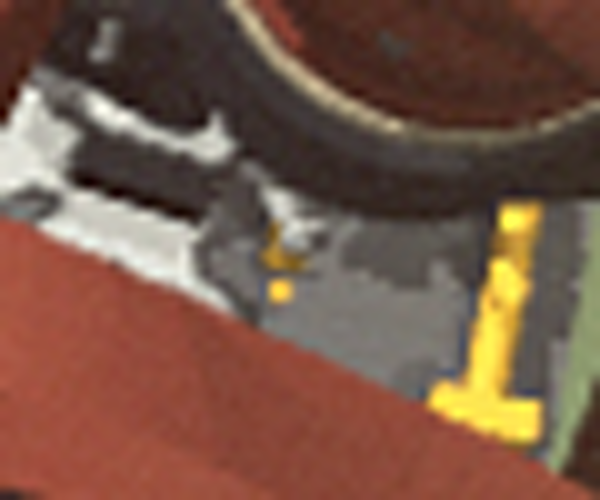

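```bash
cat >> h.py <<'E'
def proj(f,P):
    P=np.atleast_2d(P); T=np.linalg.inv(f["world_from_camera"]); q=P@T[:3,:3].T+T[:3,3]
    a,b=q[:,0]/q[:,2],q[:,1]/q[:,2]; k=1+float(f["k1"])*(a*a+b*b); K=f["K"]
    return np.c_[K[0,0]*a*k+K[0,2],K[1,1]*b*k+K[1,2]]
E
cat > ov.py <<'E'
from h import *
import sys
def ov(n,box,s,cx,cy,ztip,name,yaw=-.18):
    f=load(n); x0,y0,x1,y1=box
    im=cv2.resize(f["frame"][y0:y1,x0:x1,::-1],None,fx=s,fy=s,interpolation=cv2.INTER_CUBIC)
    dx=np.array([np.cos(yaw),np.sin(yaw)]);dy=np.array([-dx[1],dx[0]])
    def pt(a,b,z): return np.r_[np.array([cx,cy])+a*dx+b*dy,z]
    def draw(pts,col):
        p=((proj(f,np.array(pts))-[x0,y0]+.5)*s-.5).round().astype(int); cv2.polylines(im,[p.reshape(-1,1,2)],True,col,1)
    for z in(ztip,ztip+.012): draw([pt(a,b,z) for a,b in((-.009,-.0025),(.009,-.0025),(.009,.0025),(-.009,.0025))],(0,255,0))
    for z in(ztip+.022,ztip+.026): draw([pt(.009*np.cos(t),.009*np.sin(t),z) for t in np.linspace(0,6.28,24)],(255,255,0))
    cx,cy=.5422,-.1543
    draw([pt(a,b,.072) for a,b in((-.0105,-.00425),(.0105,-.00425),(.0105,.00425),(-.0105,.00425))],(0,0,255))
    cv2.imwrite(f"pics/{name}.png",im)
E
python3 - <<'E'
from ov import ov
ov("scene9",(285,230,345,285),10,.5427,-.1544,.0843,"g1")
ov("top9",(325,225,375,265),12,.5427,-.1544,.0843,"g2")
E
```

```text
(no output)
```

View pics/g1.png

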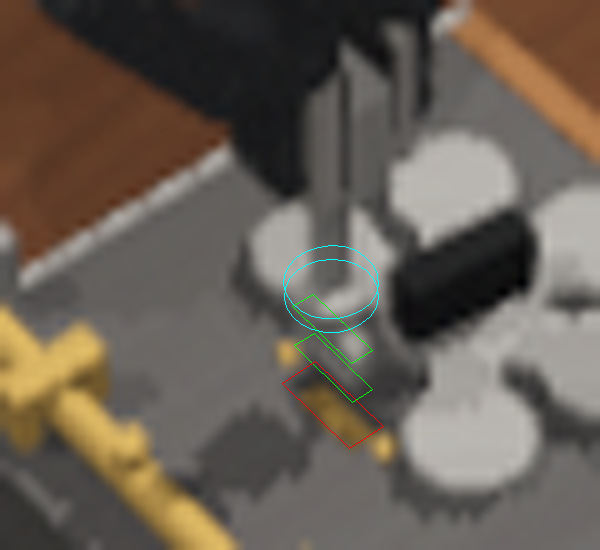

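View pics/g2.png

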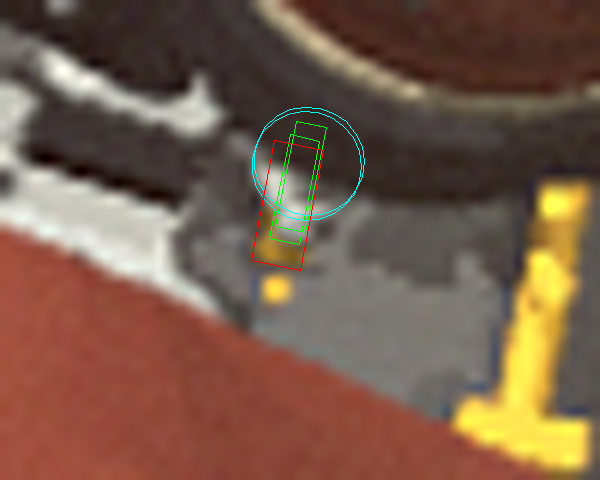

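```bash
python3 - <<'E'
from h import *
o=[]
for n,(x0,y0,x1,y1) in(("scene9",(305,235,335,280)),("top9",(338,228,363,253))):
    f=load(n); im=f["frame"][y0:y1,x0:x1,::-1].astype(float)
    im=np.clip(255*(im/255)**.6*1.1,0,255).astype(np.uint8); o.append(cv2.resize(im,(400,int(400*im.shape[0]/im.shape[1])),interpolation=cv2.INTER_CUBIC))
    h=max(a.shape[0] for a in o)
o=[cv2.copyMakeBorder(a,0,h-a.shape[0],0,0,0) for a in o]
h=600; o=[cv2.copyMakeBorder(a,0,max(0,600-a.shape[0]),0,0,0)[:600] for a in o]
cv2.imwrite("pics/g3.png",np.hstack(o))
E
```

```text
(no output)
```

View pics/g3.png

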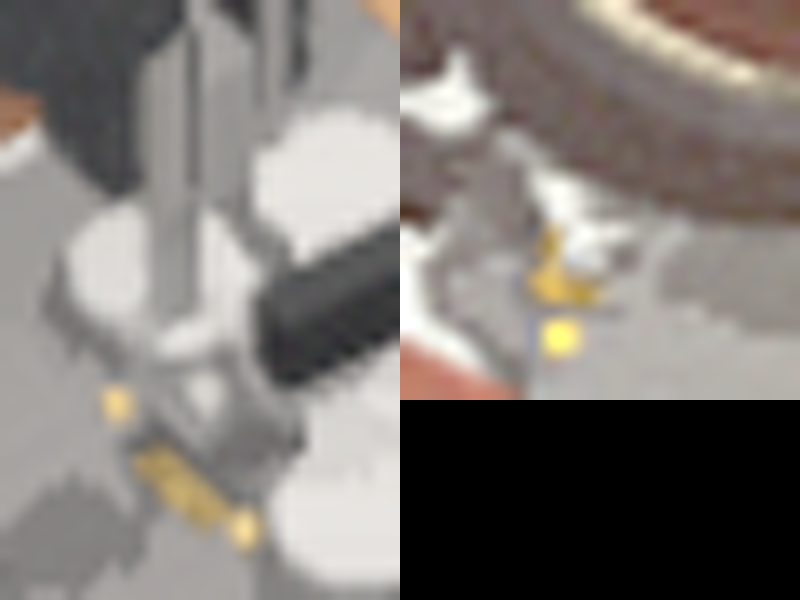

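```bash
python3 - <<'E'
from h import *
for n,box in(("scene9",(308,245,332,275)),("top9",(340,230,358,250))):
    f=load(n); c=cloud(f); x0,y0,x1,y1=box
    print(n)
    for v in range(y0,y1):
        print(v," ".join("%3d"%round(c[v,u,2]*1000) for u in range(x0,x1)))
    m=np.zeros((480,640),bool); m[y0:y1,x0:x1]=1
    for lo,hi in((.081,.087),(.087,.093),(.093,.1),(.1,.104),(.104,.113),(.113,.125)):
        p=c[m&(c[...,2]>lo)&(c[...,2]<hi)&(np.hypot(c[...,0]-.5427,c[...,1]+.154)<.016)]
        if len(p): print(lo,hi,len(p),"x",p[:,0].min().round(4),p[:,0].max().round(4),"y",p[:,1].min().round(4),p[:,1].max().round(4),p.mean(0).round(4))
E
```

```text
scene9
245  75 158 158 163 165 165 161 161 163 163 160 160 161 158 158 157 150 150  77  77  78  79  79  78
246  71  72 154 161 164 160 159 156 159 160 158 159 158 157 153 153 149  78  78  78  77  77  78  76
247  73  76  72 158 160 159 157 153 155 158 156 155 153 155 152 150  80  78  80  77  80  77  77  79
248  73  73  72  73 155 157 154 152 155 155 153 151 152 149 149 146  77  78  77  79  79  77  79  75
249  74  73  73  71  74 154 151 148 151 151 149 148 151 149 147  73  79  78  77  78  78  76  79  78
250  71  72  74  74  75  77  78 143 148 149 135 133 146  74  74 757  78  78  81  76  80  80  77  75
251  73  73  72  75  78  79  77  77 147 133 131 129  79  78  72  75 757  78  77  79  77  78  78  79
252  73  75  75  77  79  78  77  78 128 129 129 128  78  79  79  73  73  75  75  77  77  79  77  96
253  72  73  80  78  78  77  77  78 124 127 126 124  78  77  77  72  73  73  72  78  78  96  95  97
254  73  72  79  78  76  78  76  78 123 124 122 122 111  77  77  78  70  72  73  94  96  96  97  98
255  70  73  77  80  76  80 109 111 119 120 119 120 111 110  79  76  77  97  96  95  97  95  
[... 3250 characters left out ...]
8 147  73  75  72  72
243  74  70  73  73  75  72  73  45  97  97 106  72  75  75  75  72  72  74
244  74  73  74  72  74  76  73  63  96  98  96  71  74  72  73  71  70  74
245  76  71  74  74  72  73  66  62  48  46  66  71  72  73  72  71  74  73
246  73  72  73  73  72  72  57  49  48  50  71  75  72  74  71  76  74  73
247  72  70  73  70  74  73  75  71  68  71  71  70  74  72  73  75  73  74
248  76  76  73  74  73  72  73  73  73  72  73  72  73  73  72  73  72  74
249  78  78  71  73  73  74  74  76  73 941  71  73  74  74  71  75  74  75
0.093 0.1 5 x 0.5328 0.5351 y -0.1553 -0.1512 [ 0.5338 -0.1529  0.0969]
0.104 0.113 14 x 0.5334 0.5403 y -0.1618 -0.1461 [ 0.537  -0.151   0.1102]
```

Depth agrees well. The collar top is at z=0.110, so the tip is at 0.084, and the key axis is within about 1 mm of the keyhole in both cameras. I'll start inserting.

Call:
carry_out(
  moves=[
    [[0, 0, 0, 0, 0, 0.1, -1], [0, 0, 0, 0, 0, 0.1, -1], [0, 0, 0, 0, 0, 0.1, -1], [0, 0, 0, 0, 0, 0.05, -1], [0, 0, 0, 0, 0, 0, -1]],
  ],
)

```text
time: 11.8
tool_pos: [0.5428, -0.1543, 0.1291]
tool_rot: [-0.001, 0.768, 0.641, -0.0]
contact_force: [0.6, -0.3, -0.6]
gripper_width: 0.108
```

```bash
python3 plan.py 0.5422 -0.1543 0.110 1.391
```

```text
t 11.80 pos [ 0.5428 -0.1543  0.1291] yaw 1.3910 tilt [-0.0011  0.0005] F [ 0.6 -0.3 -0.6] M [-0.01 -0.06  0.02] w 0.108 (9.2 mm) q [-0.41 -0.    1.85  0.    1.3  -1.8 ]
turn units [-0.01 -0.    0.  ]  shift if turned first [-0.002 -0.015  0.477]  shift before turn [-0.002 -0.015  0.477]
```

Call:
carry_out(
  moves=[
    [[0, 0, 0, 0, 0, 0.06, -1], [0, 0, 0, 0, 0, 0.06, -1], [0, 0, 0, 0, 0, 0.06, -1], [0, 0, 0, 0, 0, 0.03, -1], [0, 0, 0, 0, 0, 0, -1]],
  ],
)

```text
time: 12.22
tool_pos: [0.5431, -0.1544, 0.1212]
tool_rot: [-0.0, 0.768, 0.641, -0.0]
contact_force: [0.0, 0.1, -0.5]
gripper_width: 0.104
```

```bash
python3 plan.py 0.5422 -0.1543 0.110 1.391
```

```text
t 12.22 pos [ 0.5431 -0.1544  0.1212] yaw 1.3910 tilt [-0.0004  0.0002] F [ 0.   0.1 -0.5] M [ 0.06 -0.05  0.04] w 0.104 (8.8 mm) q [-0.41  0.    1.85  0.    1.29 -1.8 ]
turn units [-0. -0.  0.]  shift if turned first [-0.001 -0.023  0.28 ]  shift before turn [-0.001 -0.023  0.28 ]
```

Call:
carry_out(
  moves=[
    [[0, 0, 0, 0, 0, 0.04, -1], [0, 0, 0, 0, 0, 0.03, -1], [0, 0, 0, 0, 0, 0.03, -1], [0, 0, 0, 0, 0, 0, -1]],
  ],
)

```text
time: 12.55
tool_pos: [0.5435, -0.1552, 0.118]
tool_rot: [0.001, 0.768, 0.641, -0.0]
contact_force: [0.8, -2.2, 0.2]
gripper_width: 0.105
```

```bash
python3 plan.py 0.5422 -0.1543 0.110 1.391
```

```text
t 12.55 pos [ 0.5435 -0.1552  0.118 ] yaw 1.3911 tilt [ 0.0007 -0.0016] F [ 0.8 -2.2  0.2] M [-0.52 -0.07  0.01] w 0.105 (8.9 mm) q [-0.41  0.01  1.85 -0.    1.28 -1.8 ]
turn units [0.01 0.02 0.  ]  shift if turned first [ 0.016 -0.037  0.199]  shift before turn [ 0.017 -0.037  0.199]
```

Call:
carry_out(
  moves=[
    [[0, 0, 0, -0.015, 0, 0.03, -1], [0, 0, 0, 0, 0, 0.03, -1], [0, 0, 0, 0, 0, 0.03, -1], [0, 0, 0, 0, 0, 0, -1]],
  ],
)

```text
time: 12.88
tool_pos: [0.5438, -0.1556, 0.115]
tool_rot: [0.001, 0.768, 0.641, 0.0]
contact_force: [1.3, -1.6, 4.2]
gripper_width: 0.106
```

```bash
python3 plan.py 0.5422 -0.1543 0.110 1.391
```

```text
t 12.88 pos [ 0.5438 -0.1556  0.115 ] yaw 1.3910 tilt [ 0.0017 -0.0011] F [ 1.3 -1.6  4.2] M [-0.47  0.02  0.02] w 0.106 (9.1 mm) q [-0.41  0.01  1.86 -0.    1.27 -1.8 ]
turn units [ 0.02  0.01 -0.  ]  shift if turned first [ 0.026 -0.046  0.126]  shift before turn [ 0.026 -0.046  0.126]
```

It catches at 4 N, which is a pin. I'll push with small yaw wiggles.

Call:
carry_out(
  moves=[
    [[0, 0, 0.7, -0.01, 0, 0.03, -1], [0, 0, -0.7, 0, 0, 0.03, -1], [0, 0, -0.7, 0, 0, 0.02, -1], [0, 0, 0.7, 0, 0, 0.02, -1], [0, 0, 0, 0, 0, 0, -1]],
  ],
)

```text
time: 13.3
tool_pos: [0.5446, -0.1554, 0.1126]
tool_rot: [0.001, 0.768, 0.64, 0.001]
contact_force: [-1.1, 1.6, 9.0]
gripper_width: 0.108
```

```bash
python3 plan.py 0.5422 -0.1543 0.110 1.391
```

```text
t 13.30 pos [ 0.5446 -0.1554  0.1126] yaw 1.3892 tilt [0.0036 0.0002] F [-1.1  1.6  9. ] M [0.22 0.2  0.06] w 0.108 (9.2 mm) q [-0.41  0.02  1.86  0.    1.27 -1.8 ]
turn units [ 0.04 -0.01 -0.02]  shift if turned first [ 0.016 -0.065  0.065]  shift before turn [ 0.016 -0.065  0.065]
```

Call:
carry_out(
  moves=[
    [[0, 0, 0.8, 0, 0, 0.02, -1], [0, 0, -0.8, 0, 0, 0.02, -1], [0, 0, -0.8, 0, 0, 0.02, -1], [0, 0, 0.8, 0, 0, 0, -1], [0, 0, 0, 0, 0, 0, -1]],
  ],
)

```text
time: 13.72
tool_pos: [0.545, -0.1554, 0.1105]
tool_rot: [0.001, 0.768, 0.64, 0.002]
contact_force: [-0.3, 1.0, 11.0]
gripper_width: 0.102
```

```bash
python3 plan.py 0.5422 -0.1543 0.110 1.391
```

```text
t 13.72 pos [ 0.545  -0.1554  0.1105] yaw 1.3891 tilt [0.0044 0.0002] F [-0.3  1.  11. ] M [0.34 0.11 0.01] w 0.102 (8.7 mm) q [-0.41  0.02  1.86  0.    1.26 -1.8 ]
turn units [ 0.05 -0.01 -0.02]  shift if turned first [ 0.014 -0.073  0.013]  shift before turn [ 0.014 -0.073  0.012]
```

```bash
cat > chk.py <<'E'
from h import *
from plant import grab_frame
import sys
n="scene"+sys.argv[1]; f=grab_frame("scene"); save(n,f); crop(f,290,225,350,285,10,"k"+sys.argv[1])
c=cloud(f)
for v in range(255,276): print(v," ".join("%3d"%round(c[v,u,2]*1000) for u in range(308,332)))
E
python3 chk.py 10
```

```text
255  70 127 132 135 137 138 138 136 135 137 136 133 134 134 133 130 127 123 123  97  98  95  95  94
256  72 128 128 132 136 136 135 133 132 134 134 133 130 130 130 126 124 121 120  97  98  95  97  97
257  73 121 124 130 132 136 133 131 127 132 131 130 127 128 125 125 122 118 116  95  97  96  93  93
258  72  73 121 121 128 129 128 128 127 129 129 126 125 125 124 121 119 113  97  96  96  92  91  89
259  72  73  73 123 127 129 127 124 123 126 124 122 122 122 121 119 116  92  94  92  91  91  89  85
260  74  73  73  72 122 125 124 123 119 122 123 119 118 119 118 115 115  91  91  92  89  89  87  82
261  73  73  72  73  74 122 121 117 118 120 120 115 116 117 115 114  83  85  88  86  84  84  83  81
262  72  73  73  73  73  72  74 110 114 116 117 103 112 114  74  76  83  84  88  84  82  81  78  77
263  73  73  72  73  73  72  75  72  73 114  99  98  94  72  73  74  79  81  83  80  76  78  77  78
264  73  75  74  70  74  73  71  72  72  96  95  95  94  73  75  73  78  78  79  77  78  78  77  77
265  73  72  72  72  73  74  74  75  71  93  95  93  91  72  74  72  72  74  79  78  78  79  76  78

[... 299 characters left out ...]

269  73  75  73  72  74  75  77  78  79  78  80  80  80  77  77  72  74  71  72  77  78  77  76  79
270  73  73  73  72  73  72  75  79  76  78  77  76  75  75  78  74  71  73  78  78  77  78  77  79
271  72  73  73 757  72  73  71  78  77  77  77  77  73  77  76  74  73  71  76  77  79  79  77  77
272  71  74  74  73  74  74  70  73  77  77  77  77  76  75  69  70  73  77  79  79  77  76  77  77
273  75  71  73  73  73  74  74  71  74  72  74  73  65  66  71  72  74  79  79  79  76  79  77  79
274  72  73  74  73  72  74  71  72  73  74  71  72  62  72  73  73  74  77 757  78  78  77  78  78
275  71  72  74  72  75  72  73  73  75  73  73  75  72  72  73  71  72  74  78  77  76  76  75  76
```

View pics/k10.png

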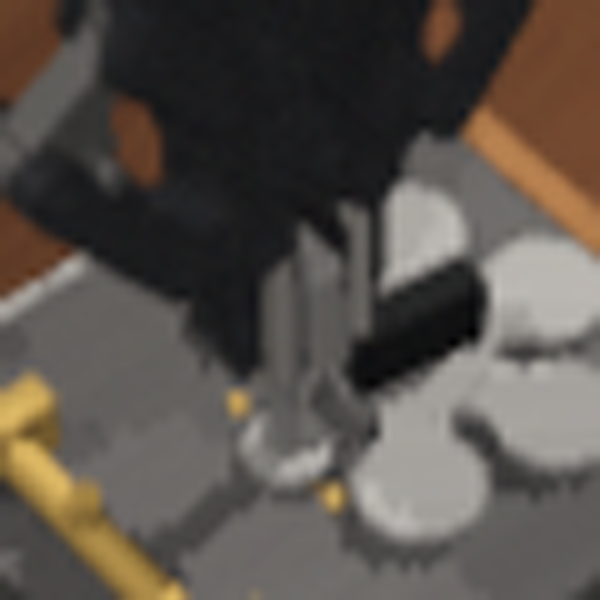

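The collar top now reads z≈0.077, and deck + 4 mm is 0.0765, so it looks home at (288,460). I'll confirm with a slight extra push and wiggle.

Call:
carry_out(
  moves=[
    [[0, 0, 0.8, 0, 0.03, 0.02, -1], [0, 0, -0.8, 0, 0.02, 0.02, -1], [0, 0, -0.8, 0, 0, 0, -1], [0, 0, 0.8, 0, 0, 0, -1], [0, 0, 0, 0, 0, 0, -1]],
  ],
)

```text
time: 14.18
tool_pos: [0.5461, -0.1556, 0.1104]
tool_rot: [0.0, 0.768, 0.64, 0.001]
contact_force: [-7.0, 3.3, 20.1]
gripper_width: 0.104
```

```bash
python3 plan.py 0.5422 -0.1543 0.110 1.391
```

```text
t 14.18 pos [ 0.5461 -0.1556  0.1104] yaw 1.3893 tilt [0.0012 0.0009] F [-7.   3.3 20.1] M [0.71 1.6  0.02] w 0.104 (8.8 mm) q [-0.41  0.02  1.85  0.    1.27 -1.8 ]
turn units [ 0.01 -0.01 -0.02]  shift if turned first [ 0.015 -0.101  0.009]  shift before turn [ 0.015 -0.101  0.009]
```

It is home: the extra push left z at 0.1104 while the force rose to 20 N. My sideways correction had the wrong sign, so I'll undo it and ease the push before turning.

Call:
carry_out(
  moves=[
    [[0, 0, 0, 0, -0.05, -0.03, -1], [0, 0, 0, 0, 0, 0, -1], [0, 0, 0, 0, 0, 0, -1]],
  ],
)

```text
time: 14.43
tool_pos: [0.5453, -0.1555, 0.1105]
tool_rot: [0.002, 0.768, 0.641, 0.002]
contact_force: [-0.4, 1.7, 11.5]
gripper_width: 0.105
```

```bash
python3 plan.py 0.5422 -0.1543 0.110 1.391
```

```text
t 14.43 pos [ 0.5453 -0.1555  0.1105] yaw 1.3909 tilt [ 0.0056 -0.    ] F [-0.4  1.7 11.5] M [0.38 0.08 0.07] w 0.105 (8.9 mm) q [-0.41  0.02  1.86  0.    1.26 -1.8 ]
turn units [ 0.06 -0.01 -0.  ]  shift if turned first [ 0.015 -0.082  0.013]  shift before turn [ 0.015 -0.082  0.012]
```

Call:
carry_out(
  moves=[
    [[0, 0, 0.4, 0, 0, 0, -1], [0, 0, 0.6, 0, 0, 0, -1], [0, 0, 0.6, 0, 0, 0, -1], [0, 0, 0.6, 0, 0, 0, -1], [0, 0, 0.6, 0, 0, 0, -1], [0, 0, 0.6, 0, 0, 0, -1], [0, 0, 0.6, 0, 0, 0, -1], [0, 0, 0, 0, 0, 0, -1]],
  ],
)

```text
time: 15.1
tool_pos: [0.5449, -0.1561, 0.1105]
tool_rot: [0.002, 0.868, 0.497, 0.002]
contact_force: [-1.5, 0.0, 10.9]
gripper_width: 0.105
```

```bash
python3 plan.py 0.5422 -0.1543 0.110 -0.30
```

```text
t 15.10 pos [ 0.5449 -0.1561  0.1105] yaw 1.0404 tilt [ 0.0042 -0.0012] F [-1.5  0.  10.9] M [-0.03  0.32  0.05] w 0.105 (9.0 mm) q [-0.41  0.02  1.86  0.    1.26 -1.45]
turn units [ 0.03 -0.04 15.36]  shift if turned first [-0.078 -0.022  0.011]  shift before turn [ 0.003 -0.081  0.011]
```

Call:
carry_out(
  moves=[
    [[0, 0, 0.7, 0, 0, 0, -1], [0, 0, 0.7, 0, 0, 0, -1], [0, 0, 0.7, 0, 0, 0, -1], [0, 0, 0.7, 0, 0, 0, -1], [0, 0, 0.7, 0, 0, 0, -1], [0, 0, 0.7, 0, 0, 0, -1], [0, 0, 0.7, 0, 0, 0, -1], [0, 0, 0, 0, 0, 0, -1]],
  ],
)

```text
time: 15.77
tool_pos: [0.5444, -0.1565, 0.1105]
tool_rot: [0.001, 0.953, 0.302, 0.001]
contact_force: [-3.6, -1.1, 13.1]
gripper_width: 0.108
```

```bash
python3 plan.py 0.5422 -0.1543 0.110 -0.30; python3 chk.py 11 >/dev/null
```

```text
t 15.77 pos [ 0.5444 -0.1565  0.1105] yaw 0.6126 tilt [ 0.0027 -0.0021] F [-3.6 -1.1 13.1] M [-0.27  0.76 -0.  ] w 0.108 (9.2 mm) q [-0.41  0.02  1.86 -0.    1.26 -1.02]
turn units [ 0.03 -0.03 10.46]  shift if turned first [-0.068 -0.036  0.012]  shift before turn [-0.013 -0.076  0.012]
```

View pics/k11.png

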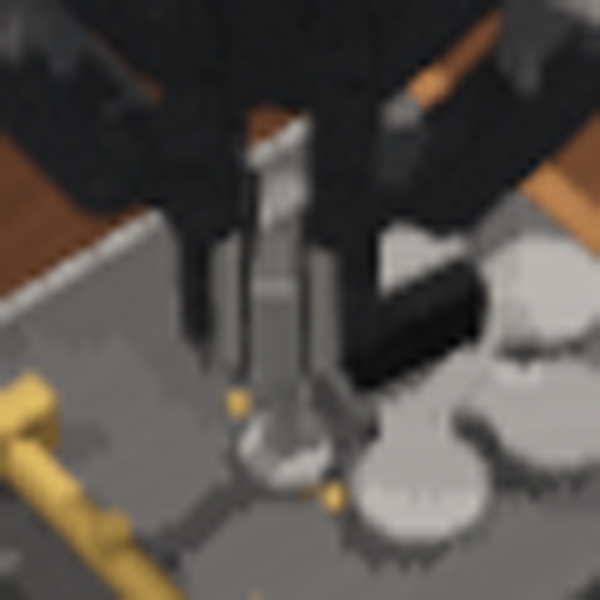

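The bolt tab has moved back from (85,495) to (110,530). I'll continue, relieving the small x load.

Call:
carry_out(
  moves=[
    [[0, 0, 0.7, -0.02, -0.014, 0, -1], [0, 0, 0.7, 0, 0, 0, -1], [0, 0, 0.7, 0, 0, 0, -1], [0, 0, 0.7, 0, 0, 0, -1], [0, 0, 0.7, 0, 0, 0, -1], [0, 0, 0.7, 0, 0, 0, -1], [0, 0, 0.7, 0, 0, 0, -1], [0, 0, 0, 0, 0, 0, -1]],
  ],
)

```text
time: 16.48
tool_pos: [0.5434, -0.1566, 0.1105]
tool_rot: [0.001, 0.996, 0.092, 0.001]
contact_force: [-4.1, -2.1, 12.5]
gripper_width: 0.105
```

```bash
python3 plan.py 0.5422 -0.1543 0.110 -0.30
```

```text
t 16.48 pos [ 0.5434 -0.1566  0.1105] yaw 0.1851 tilt [ 0.0027 -0.0024] F [-4.1 -2.1 12.5] M [-0.33  0.78  0.07] w 0.105 (8.9 mm) q [-0.41  0.02  1.86 -0.    1.26 -0.6 ]
turn units [ 0.03 -0.03  5.56]  shift if turned first [-0.045 -0.046  0.012]  shift before turn [-0.019 -0.062  0.012]
```

Call:
carry_out(
  moves=[
    [[0, 0, 0.7, -0.025, 0.008, 0, -1], [0, 0, 0.7, 0, 0, 0, -1], [0, 0, 0.7, 0, 0, 0, -1], [0, 0, 0.7, 0, 0, 0, -1], [0, 0, 0.7, 0, 0, 0, -1], [0, 0, 0.7, 0, 0, 0, -1], [0, 0, 0.7, 0, 0, 0, -1], [0, 0, 0.5, 0, 0, 0, -1]],
  ],
)

```text
time: 17.15
tool_pos: [0.5423, -0.1566, 0.1105]
tool_rot: [0.0, 0.99, -0.143, 0.001]
contact_force: [-3.2, 0.7, 13.9]
gripper_width: 0.105
```

Call:
carry_out(
  moves=[
    [[0, 0, 0, 0, 0, 0, -1], [0, 0, 0, 0, 0, 0, -1], [0, 0, 0, 0, 0, 0, -1]],
  ],
)

```text
time: 17.4
tool_pos: [0.5423, -0.1566, 0.1105]
tool_rot: [0.0, 0.99, -0.142, 0.001]
contact_force: [-3.5, 0.2, 13.7]
gripper_width: 0.104
```

```bash
python3 plan.py 0.5422 -0.1543 0.110 -0.30; python3 chk.py 12 |head -0; python3 - <<'E'
from h import *
f=load("scene12"); crop(f,260,225,340,305,7.5,"k12b")
E
```

```text
t 17.40 pos [ 0.5423 -0.1566  0.1105] yaw -0.2841 tilt [ 0.0022 -0.0012] F [-3.5  0.2 13.7] M [-0.02  0.87  0.17] w 0.104 (8.8 mm) q [-0.41  0.01  1.86 -0.    1.26 -0.13]
turn units [ 0.01 -0.03  0.18]  shift if turned first [-0.019 -0.053  0.011]  shift before turn [-0.019 -0.054  0.011]Exception ignored on flushing sys.stdout:
BrokenPipeError: [Errno 32] Broken pipe
```

View pics/k12b.png

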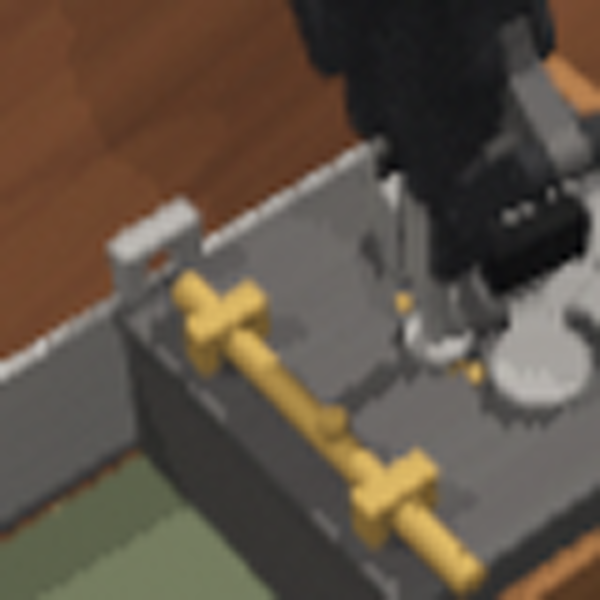

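The bolt nose has left the keeper, with its tip at (188,288). I'll measure the travel.

```bash
cat > bolt.py <<'E'
from rect import *
import sys
yaw=-.18; dx=np.array([np.cos(yaw),np.sin(yaw)]); dy=np.array([-dx[1],dx[0]]); k=np.array([.5422,-.1543])
def ends(f):
    c=cloud(f); hsv=cv2.cvtColor(f["frame"],cv2.COLOR_RGB2HSV)
    m=(cv2.inRange(hsv,(15,80,90),(32,255,255))>0)&(c[...,2]>.071)&(c[...,2]<.1)
    q=c[...,:2]-k; a=q@dx; b=q@dy
    m&=(abs(a)<.1)&(b<-.03)&(b>-.08)
    h=np.histogram(a[m]*1000,bins=np.arange(-75,85,4))
    print("a range",np.percentile(a[m],[.5,99.5]).round(4),len(a[m]),"b",np.median(b[m]).round(4)); 
    r=m&(b>np.median(b[m])+.006)&(abs(a)<.04); print(" tab-ish a",np.median(a[r]).round(4) if r.any() else None,r.sum(), np.sort(a[r]*1000).round(0)[:30])
for n in sys.argv[1:]: print(n); ends(load(n))
E
python3 bolt.py scene0 scene5 scene12
python3 - <<'E'
from rect import *
o=[]
for n in("scene5","scene12"):
    f=load(n); o.append(rect(f,.0795,.46,.62,-.235,-.165,.00025))
cv2.imwrite("pics/b.png",cv2.resize(np.hstack(o),None,fx=.9,fy=.9)[:,:,::-1])
E
```

```text
scene0
a range [-0.062   0.0474] 363 b -0.0446
 tab-ish a -0.0292 37 [-37. -36. -35. -35. -34. -33. -33. -32. -31. -31. -31. -30. -30. -30.
 -30. -29. -29. -29. -29. -28. -28. -27.  24.  33.  33.  34.  34.  35.
  36.  37.]
scene5
a range [-0.0622  0.0472] 371 b -0.045
 tab-ish a -0.0289 38 [-38. -36. -34. -34. -33. -32. -32. -31. -31. -31. -31. -31. -30. -30.
 -30. -30. -29. -29. -29. -29. -28. -28. -28.  24.  33.  33.  34.  34.
  35.  37.]
scene12
a range [-0.0538  0.0675] 403 b -0.0448
 tab-ish a -0.0285 35 [-38. -36. -36. -35. -33. -32. -30. -29. -29. -29. -29. -29. -29. -29.
 -29. -29. -29. -28. -28. -27.   6.   7.  23.  33.  33.  35.  35.  36.
  37.  37.]
```

View pics/b.png

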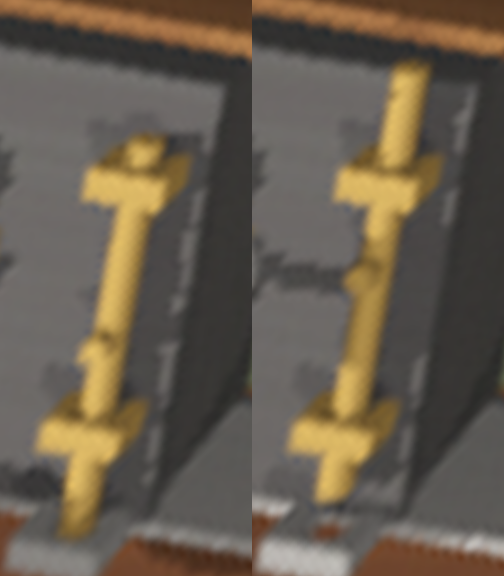

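The tail end moved from 47.3 to 67.5 mm, so the bolt travel is about 20.2 mm. I'll add a small margin turn towards the stop.

Call:
carry_out(
  moves=[
    [[0, 0, 0.2, -0.02, 0, 0, -1], [0, 0, 0.2, 0, 0, 0, -1], [0, 0, 0, 0, 0, 0, -1], [0, 0, 0, 0, 0, 0, -1]],
  ],
)

```text
time: 17.78
tool_pos: [0.542, -0.1565, 0.1105]
tool_rot: [0.001, 0.987, -0.159, 0.002]
contact_force: [-2.7, -0.4, 11.8]
gripper_width: 0.104
```

```bash
python3 plan.py 0.5422 -0.1543 0.110 -0.30; python3 - <<'E'
from h import *
from plant import grab_frame
f=grab_frame("scene"); save("scene13",f); crop(f,160,190,400,370,3.3,"k13")
f=grab_frame("top"); save("top13",f)
E
python3 bolt.py scene13
```

```text
t 17.78 pos [ 0.542  -0.1565  0.1105] yaw -0.3190 tilt [ 0.0036 -0.0016] F [-2.7 -0.4 11.8] M [-0.1   0.55  0.14] w 0.104 (8.8 mm) q [-0.41  0.01  1.86 -0.    1.26 -0.09]
turn units [ 0.01 -0.05 -0.22]  shift if turned first [-0.012 -0.054  0.012]  shift before turn [-0.013 -0.054  0.012]
scene13
a range [-0.0531  0.0674] 401 b -0.0449
 tab-ish a -0.0288 36 [-36. -34. -34. -33. -33. -33. -32. -32. -30. -30. -30. -30. -30. -30.
 -30. -29. -29. -29. -28. -28. -28.   6.   8.  33.  33.  34.  34.  35.
  35.  35.]
```

View pics/k13.png

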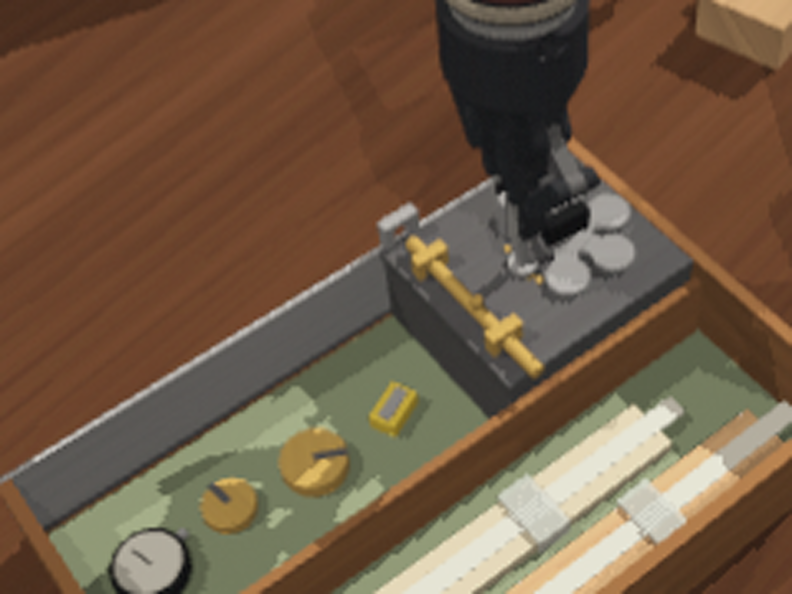

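View pics/top13.png

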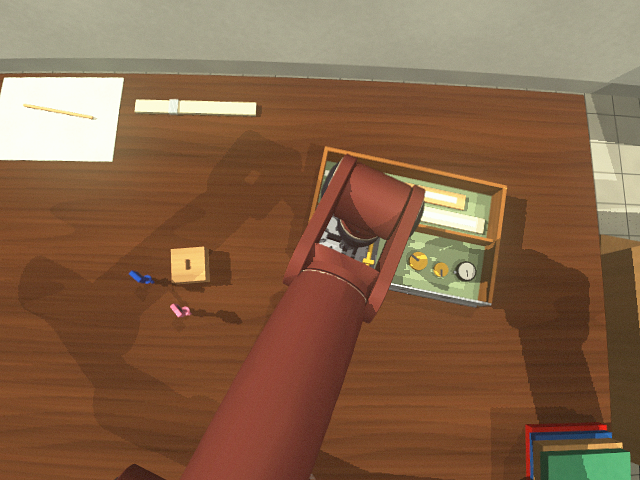

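Everything is in place: the bolt is drawn about 20 mm and steady, the key is held at 1.71 rad from insertion (including play), and the items in the drawer have not moved. I'll hand in.

```bash
python3 -c "
from plant import ticket; print(ticket.job_done())"
```

```text
the job is handed in; nothing more can be done
None
```

The job is done and handed in at about 18 s of the 64 s allowed, with the key held turned in the gripper and the bolt drawn.

- **Shutter:** I turned it one click anticlockwise with a loose finger gap around the bar. The pictures showed the gap over the keyhole and the bar pointing at it.
- **Key:** I took the steel key from its block and wiggled it past the pins. The collar top read z≈0.077, against 0.0765 expected when home. An extra push to 20 N, past the 15 N the pins need, did not move it further.
- **Turn and bolt:** I turned it clockwise about 1.71 rad, which includes the roughly 0.1 rad of play. The bolt's tail moved from 47.3 to 67.4 mm, a travel of about 20 mm, and its nose is clear of the keeper. That is accurate to about 1 mm.
- **Last readings before hand-in:** The wrist force was about 12 N, pushing the key home, and the gripper opening was 8.8 mm on the 10 mm bow. By eye, the small things in the drawer had not moved.

Two things to note:
- The two cameras disagreed by up to about 2 mm in y, so I used their average.
- While the key was home I made one small sideways correction in the wrong direction. It put about 7 N on the key, and I undid it straight away.

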